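# True up the tilting angle plate with the square

### The arm

A 7-joint arm with a two-finger parallel gripper is mounted at the origin on a cart in front of the work surface, level with it; the furniture and walls round the work are solid. World frame = base frame: x ahead of the robot, y to its left, z up, the work surface at z = 0. Lengths are in m, angles in degrees, forces in N, time in s.
With the tool pointing down it reaches from about 0.4 to 0.85 m from the base axis. Payload 4.5 kg.
Tool frame: the origin (TCP) lies at the centre of the arm's flange, where the gripper is bolted on; the fingertips stand 173 mm ahead of it and the grasp point (between the pads) lies 155 mm ahead of it (finger_overhang is the z of the fingertips in the tool frame, in m); z points along the fingers, y is the direction in which the jaws open and shut (so a half turn about z gives the same grasp; the last joint's range is limited). The gripper opens to 85 mm and grips with 20 to 120 N. Pads are 22 mm wide; open, the fingers measure 114 mm over their backs; the gripper's body (76 mm by 85 mm) begins 54 mm behind the grasp point. The pads swing forward as they close: fully open they stand 13 mm farther back than shut.
Start: joints at [-65.271, 39.483, -11.15, 89.685, 9.013, 51.709, -12.324], TCP at [0.242, 0.576, 0.405] pointing down, gripper open.
Joint ranges: [-172.22, 172.22], [-26.19, 119.32], [-84.43, 86.54], [7.71, 146.69], [-57.33, 237.33], [2.42, 119.75], [-152.13, 152.13]. Speed limits (degrees/s): [147.25, 147.25, 180, 180, 180, 180, 180].

### API

Orientations are given as [roll, pitch, yaw] about the fixed x, y, z axes, in that order (R = Rz(yaw) Ry(pitch) Rx(roll)).
In Python, from rig import get_state, capture, close_job, finger_overhang gives the robot as it stands.
- The arm moves only by the tool play_rows, never from a script. Its argument "series" is a list of rows, each a list of 3 entries, a list of its own where there are three numbers: the shift along the tool's x, y, z in m, then the turn about the tool's z in degrees, then the finger opening in m, from 0 to 0.0854. In form: [[[x, y, z], spin, gripper], ...]. A call has 1 to 20 rows; each row shifts and turns the commanded pose from where the row before left it, along the tool's axes as they then stand; what a row does not reach is not made up. A row lasts 1/8 s, in which the tool goes at most 62.5 mm and 10.7 degrees, less where a joint would pass 70% of its speed; a pose out of reach is approached as far as the arm can. A call is refused whole if a number of a shift passes 0.0625 or a number of a turn 10.7, either way. A call with a gripper value outside its range is refused whole. The fingers move at their own pace and stop on an object; the grip force is fixed at half the most. Time passes only in rows, so rows that do not move let the fingers close. It gives the time, the measured TCP pose, the force and the opening at its end, in the units of the state.
- get_state(): the state, without advancing time (a new reading comes with each control period).
- capture(name): name is "scene" or "top"; returns a dict with "image" (480x640x3 uint8, red, green, blue), "depth" (480x640 float32, m along the optical axis (not along the pixel's ray), 0 where there is no reading), "fx", "fy", "cx", "cy" (pixels), "k1" (the pictures are not rectified: a ray, as slopes to the right and down, at radius r is drawn at 1 + k1 r^2 times it, then the intrinsics apply), "world_from_camera" (4x4, takes a point from camera to world coordinates). Camera axes: x right, y up, looking along -z (the intrinsics and any distortion apply to the point x, -y, -z); pixel columns grow to the right and rows downward; lengths in m; the calibration is good to about 2 mm. A picture is of the moment at which its call begins.
- close_job(): hands the job in, once; it reports no verdict.
The state is a dict: "time": time; "q": joint angles; "joint_vel": joint speeds; "effort": joint torques, N m; "tool_pos": TCP position; "tcp_rot": TCP orientation; "wrist_force": force on the tool from outside, world axes, zero at the start; "wrist_torque": the same for the moment, N m; "width": finger opening in m.
Only numpy, scipy, OpenCV 4.12 (cv2) and the standard library are available. Lean on these libraries where they do the work, as an engineer would, in place of code of your own. Each camera call takes 0.05 s, during which the arm holds its last target.

### The job

The angle plate has just been drilled and its clamp is slack: with the scraper block, wipe the three steel chips off the deck onto the table, then stand the scraper aside on the table, off the deck. Then take the try square, stand its stock flat on the deck, pointing straight at the upright, and press its blade back against the leaning upright until the heel is fully home in the corner, so that stock and blade both bear fully and the upright is square to the deck. Finish while still holding the square pressed there, as if a colleague were about to tighten the clamp; move the upright with the square, never with the gripper, and leave the other things on the table where they are.

Things in the scene. Friction and masses are not known exactly. Their poses are not given: they have to be found in the camera images.
- mount: the tilting angle plate as a whole, fixed to the table: an aluminium deck 190 (x) by 150 (y) mm, top at z = 24 mm, and a hinged upright near its far end. Origin: on the table under the deck's middle; z up, +x from the open front to the upright. Dark cheeks behind the upright's face at y = +-54..74 mm, up to z = 86 mm; black knobs outside them reach y = +-79 mm at x = 50..75, z = 55..82 mm
- upright_top (a point): middle of the front upper edge of the upright, an aluminium plate 100 mm wide, 12 mm thick, 78 mm high. When square, its front face is the plane x = +45 mm of the mount's frame, y = -50..50 mm, z = 27..105 mm, so the corner is at x = 45, z = 24 mm. It pivots about a pin along y, 13 mm behind the face and 13 mm above the deck
- upright (a joint): lean of the upright in rad: 0 = square to the deck, positive = top leans forward over the deck (to the mount's -x, stop at 0.22), negative = leans back (stop at -0.12). It starts at 0.07 to 0.16 (upper edge 4 to 11 mm forward). The slack clamp drags: about 0.1 N m, 1 to 2 N at the upper edge; the upright stays where it is left
- square: light-metal try square, 0.22 kg, standing on its flange. Origin: underside, middle of the stock's length. Stock x = -65..65: upright rib 8 mm thick (along y), up to z = 50 mm, on a flange 24 mm wide, 8 mm high. Blade: also 8 mm thick, x = 31..65, up to z = 110 mm. Its outer face x = +65 goes against the upright. Grip the rib from above across its thickness, about x = -30, z = 32 mm, off the blade
- heel (a point): the heel of the square: its outer corner, in the middle of its width (65 mm along x from the square's origin). Metal slides on metal with friction of about 0.6, so a push much harder one way can leave the other face unloaded: press down and back about equally, some 10 N each
- scraper: T-shaped wooden scraper block with a rubber sole, 0.14 kg, standing upright. Origin: middle of its underside. Foot bar 115 mm long (x), 26 mm wide (y), 22 mm high; grip above it 70 mm long (x), 22 mm thick (y), up to z = 80 mm
- chip_0: dark steel chip, about 17 x 11 x 8 mm, lying on the deck in front of the upright; origin at its middle, 4 mm above what it lies on
- chip_1: dark steel chip, as chip_0
- chip_2: dark steel chip, as chip_0
- white_cup: bystander: white ceramic jar, 91 mm wide, 114 mm high
- jar_4: bystander: small white sample jar with a screw lid, 52 mm wide, 52 mm high
- small_beaker: bystander: glass beaker, 53 mm wide, 70 mm high
- dish: bystander: shut petri dish, 66 mm wide, 14 mm high; behind it stands the fixed laboratory balance (world x from 0.57 m on, y = 0.07 to 0.37 m, up to 0.30 m high)
- marker: bystander: marker pen lying on the red notebook, 135 x 17 x 16 mm
- specs: bystander: safety glasses, 141 x 142 x 42 mm
- screwdriver: bystander: screwdriver lying in front of the angle plate, 170 mm long
Mind the look-alikes: they are no part of the job. What is shaped like the scraper but pink is not meant.

How it is judged:
By the outcome, as a careful person would: the job done as asked, in the order asked, and still so for the second after the job is handed in, while the arm keeps its last pose, push and grip.
It also fails if it takes over 72 s, if anything falls off the work surface, if the arm or the gripper's body presses on something with over 40 N, if the wrist force passes 120 N, or if a joint passes its speed limit or range.

## Working session

There is one attempt and no reset: what is moved stays moved. The work goes in short steps, Python scripts to look and compute and a tool call to move; the robot and the scene stay as the last step left them, time stands still between calls to the robot, and variables do not carry over. Pictures are saved under pics/ and viewed, and the job is handed in when it is done.

Besides the shell and the picture viewer there is one more tool, called after "Call:" as name(argument=value, ...) on one line, values as JSON. play_rows: Moves the arm, as the interface text tells. Its arguments: {"type":"object","properties":{"series":{"type":"array"}},"required":["series"]}

```bash
ls; mkdir -p pics; python3 - <<'E'
from rig import *
import cv2,numpy as np
print(get_state(), finger_overhang)
for n in ("scene","top"):
    c=capture(n); cv2.imwrite(f"pics/{n}0.png",c["image"][:,:,::-1]); 
    np.savez(f"{n}0.npz",**c)
    print(n,{k:c[k] for k in ("fx","fy","cx","cy","k1")},c["world_from_camera"])
E
```

```text
pics
{'time': 0.0, 'q': array([-65.27336228,  39.53322522, -11.14532281,  89.74745566,
         9.013277  ,  51.70884814, -12.32655261]), 'joint_vel': array([-0.09336828, -0.0043296 , -0.05204412, -0.00034811, -0.04131283,
        0.01559942,  0.03341737]), 'effort': array([ 6.39509881e-05, -5.39610636e+01, -1.26644120e+00, -1.58546913e+01,
        9.14568489e-03,  9.37974866e-03, -1.12214212e-05]), 'tool_pos': array([0.24198704, 0.57587879, 0.40387149]), 'tcp_rot': array([-1.79892777e+02,  8.04237273e-03,  1.57213671e+02]), 'wrist_force': array([-0.25195162,  0.99544232,  0.33737513]), 'wrist_torque': array([-0.0239876 , -0.0621572 ,  0.02251914]), 'width': 0.08532509293945863} 0.1734
scene {'fx': 566.1856786627924, 'fy': 566.1856786627924, 'cx': 319.5516956212022, 'cy': 242.68749105680084, 'k1': 0.00028379320722403325} [[-0.86773087  0.43541628 -0.23969939  0.16086769]
 [-0.49698604 -0.75336027  0.43064274  0.79574094]
 [ 0.00692887  0.49280925  0.87010978  1.45977512]
 [ 0.          0.          0.          1.        ]]
top {'fx': 618.7414734753536, 'fy': 618.7414734753536, 'cx': 307.30654449155094, 'cy': 245.42035650656933, 'k1': -0.21232802474803691} [[-0.35947143  0.82582674 -0.43450028 -0.36633014]
 [-0.93313369 -0.32134474  0.1612423   0.45120722]
 [-0.00646618  0.46340885  0.886121    1.9244515 ]
 [ 0.          0.          0.          1.        ]]
```

View pics/scene0.png

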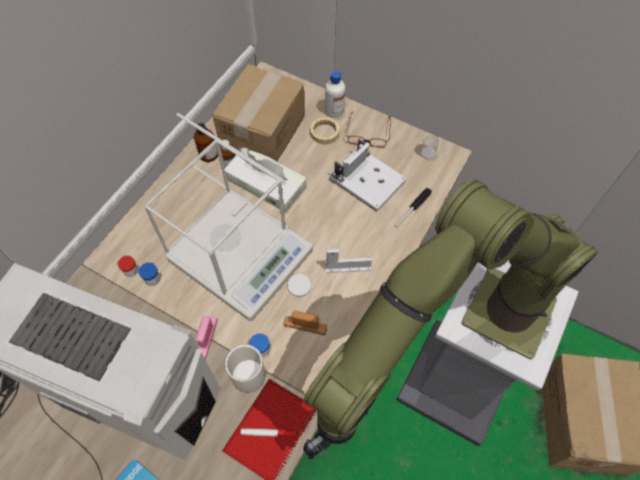

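View pics/top0.png

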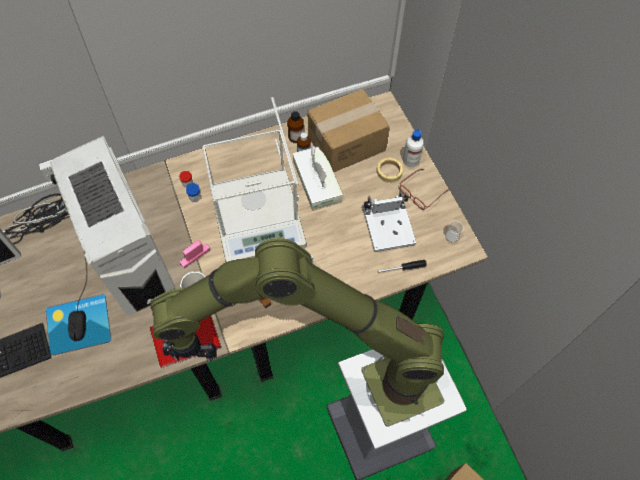

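The scene view shows the mount near (370,175), the square near (348,262), the scraper near (305,322) and the pink look-alike at (205,335). In the top view the arm hides the square and the scraper, while the mount is clear at (390,222).

```bash
cat > h.py <<'E'
import numpy as np,cv2
def load(n): return dict(np.load(n+".npz"))
def rays(c,uv):
    uv=np.atleast_2d(np.asarray(uv,float)); K=np.array([[c["fx"],0,c["cx"]],[0,c["fy"],c["cy"]],[0,0,1]],float)
    p=cv2.undistortPoints(uv.reshape(-1,1,2),K,np.array([float(c["k1"]),0,0,0,0])).reshape(-1,2)
    d=np.c_[p[:,0],-p[:,1],-np.ones(len(p))]; T=c["world_from_camera"]
    return T[:3,3],d@T[:3,:3].T
def plane(c,uv,z):
    o,d=rays(c,uv); return o+d*((z-o[2])/d[:,2])[:,None]
def depth(c,uv):
    o,d=rays(c,uv); uv=np.atleast_2d(uv).astype(int); return o+d*c["depth"][uv[:,1],uv[:,0]][:,None]
def proj(c,P):
    T=c["world_from_camera"]; p=(np.atleast_2d(P)-T[:3,3])@T[:3,:3]; x=p[:,0]/-p[:,2]; y=-p[:,1]/-p[:,2]; s=1+c["k1"]*(x*x+y*y)
    return np.c_[x*s*c["fx"]+c["cx"],y*s*c["fy"]+c["cy"]]
def tri(c1,u1,c2,u2):
    o1,d1=rays(c1,u1);o2,d2=rays(c2,u2);out=[]
    for a,b in zip(d1,d2):
        A=np.c_[a,-b]; t=np.linalg.lstsq(A,o2-o1,rcond=None)[0]; p,q=o1+t[0]*a,o2+t[1]*b; out.append(np.r_[(p+q)/2,np.linalg.norm(p-q)])
    return np.array(out)
def crop(c,x0,y0,w,h,s,name):
    im=c["image"][y0:y0+h,x0:x0+w,::-1]; cv2.imwrite(name,cv2.resize(im,None,fx=s,fy=s,interpolation=cv2.INTER_CUBIC))
E
python3 - <<'E'
from h import *
s=load("scene0");t=load("top0")
crop(s,320,130,100,90,8,"pics/mount_s.png")
crop(t,345,170,100,90,8,"pics/mount_t.png")
crop(s,270,240,120,100,6,"pics/sq_s.png")
E
```

```text
(no output)
```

View pics/mount_s.png

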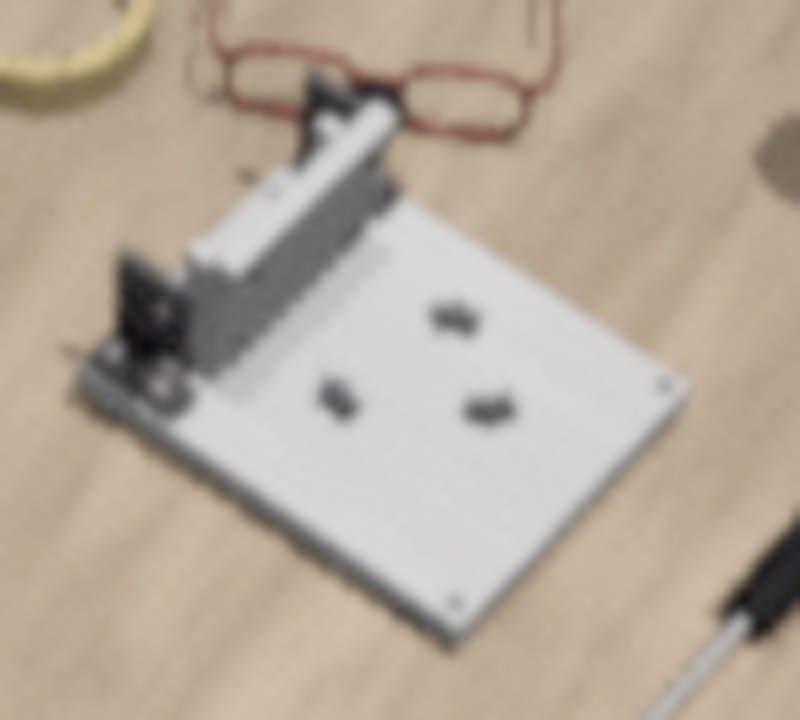

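View pics/mount_t.png

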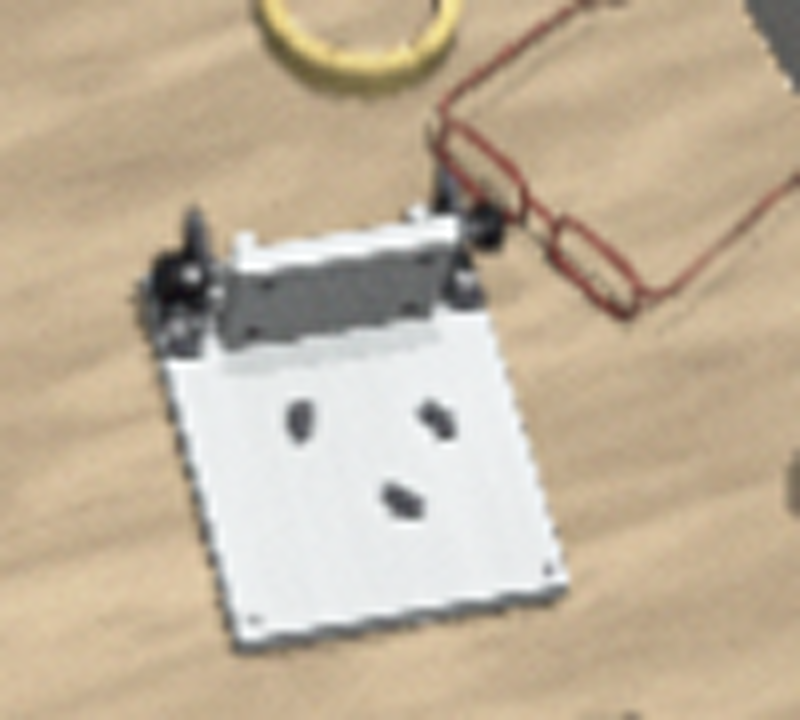

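View pics/sq_s.png

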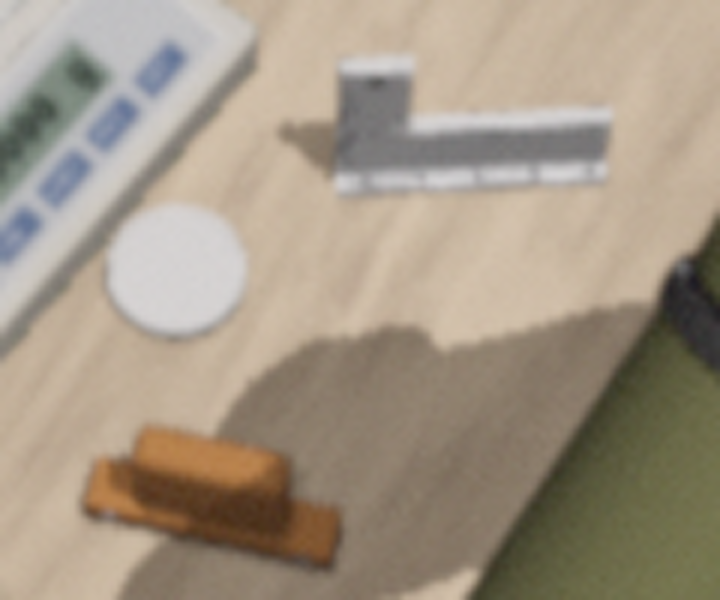

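```bash
python3 - <<'E'
from h import *
np.set_printoptions(precision=4,suppress=True)
s=load("scene0");t=load("top0")
f=lambda P,x0,y0,k:(np.array(P,float)+.5)/k-.5+[x0,y0]
S=lambda *P:f(P,320,130,8); T=lambda *P:f(P,345,170,8); Q=lambda *P:f(P,270,240,6)
# front corners A(near screwdriver/-), B ; upright top front corners
a=S((686,388),(455,632)); b=T((568,588),(237,640))
print("front corners tri",tri(s,a,t,b)); print(plane(s,a,.024),plane(t,b,.024))
a=S((345+58,110),(232,272)); b=T((458,240),(238,272))
print("upright top front?",tri(s,a,t,b))
a=S((455,318),(490,410),(338,400)); b=T((438,420),(403,500),(300,420))
print("chips",tri(s,a,t,b)); print(plane(s,a,.028)); print(plane(t,b,.028))
# deck mask edges
for c,n in ((s,"s"),(t,"t")):
    pass
q=Q((342,62),(410,62),(610,115),(605,178),(338,190),(338,178))
print("square d",depth(s,q))
q=Q((140,435),(285,462),(95,462),(335,508),(325,562),(88,512))
print("scraper d",depth(s,q))
print("deck d",depth(s,S((400,450),(560,380))),depth(t,T((350,560))))
E
```

```text
front corners tri [[ 0.4401 -0.2526  0.0191  0.0019]
 [ 0.467  -0.1048  0.0224  0.0004]]
[[ 0.4399 -0.2498  0.024 ]
 [ 0.4665 -0.1036  0.024 ]] [[ 0.4371 -0.2502  0.024 ]
 [ 0.4665 -0.1045  0.024 ]]
upright top front? [[ 0.5708 -0.2473  0.1137  0.0017]
 [ 0.594  -0.1539  0.105   0.    ]]
chips [[ 0.5317 -0.2306  0.0298  0.0001]
 [ 0.5006 -0.199   0.0289  0.0009]
 [ 0.5535 -0.1731  0.0297  0.0007]]
[[ 0.5322 -0.232   0.028 ]
 [ 0.5004 -0.1993  0.028 ]
 [ 0.5536 -0.1739  0.028 ]]
[[ 0.5325 -0.2312  0.028 ]
 [ 0.5014 -0.1996  0.028 ]
 [ 0.5547 -0.1739  0.028 ]]
square d [[ 0.5333  0.0835 -0.0013]
 [ 0.4783  0.1222  0.1098]
 [ 0.3965  0.0723  0.0541]
 [ 0.3909  0.0795  0.0066]
 [ 0.5003  0.1458 -0.0008]
 [ 0.5029  0.1412  0.0015]]
scraper d [[ 0.518   0.3007 -0.0035]
 [ 0.4376  0.3063  0.0745]
 [ 0.5282  0.3235 -0.0004]
 [ 0.4174  0.296   0.0228]
 [ 0.4103  0.3173  0.0131]
 [ 0.5139  0.3514  0.0173]]
deck d [[ 0.5241 -0.1706  0.0196]
 [ 0.4835 -0.2265  0.0269]] [[ 0.4877 -0.1689  0.0169]]
```

```bash
cat > deck.py <<'E'
from h import *
np.set_printoptions(precision=4,suppress=True)
def cont(c,roi,maskf,k=4):
    x0,y0,w,h=roi; im=cv2.resize(np.ascontiguousarray(c["image"][y0:y0+h,x0:x0+w]),None,fx=k,fy=k,interpolation=cv2.INTER_CUBIC)
    m=maskf(im).astype(np.uint8)*255; m=cv2.morphologyEx(m,cv2.MORPH_OPEN,np.ones((3,3)))
    cs,_=cv2.findContours(m,cv2.RETR_EXTERNAL,cv2.CHAIN_APPROX_NONE); ct=max(cs,key=cv2.contourArea).reshape(-1,2)
    return (ct+.5)/k-.5+[x0,y0], m
def white(im,lo=165,ds=25):
    i=im.astype(int); return (i.min(2)>lo)&((i.max(2)-i.min(2))<ds)
def mount(c,roi,lo=165):
    uv,m=cont(c,roi,lambda i:white(i,lo)); P=plane(c,uv,.024)[:,:2]
    yaw=-10.8*np.pi/180; F=np.array([.453,-.177])
    for _ in range(4):
        ex=np.array([np.cos(yaw),np.sin(yaw)]);ey=np.array([-ex[1],ex[0]])
        L=(P-F)@np.c_[ex,ey]
        fr=(abs(L[:,0])<.008)&(abs(L[:,1])<.065)
        le=(abs(L[:,1]-.075)<.008)&(L[:,0]>.01)&(L[:,0]<.11); ri=(abs(L[:,1]+.075)<.008)&(L[:,0]>.01)&(L[:,0]<.11)
        def ft(q):
            v=cv2.fitLine(q.astype(np.float32),cv2.DIST_HUBER,0,.001,.001).ravel(); d=v[:2]; return d,v[2:]
        df,pf=ft(P[fr]); dl,pl=ft(P[le]); dr,pr=ft(P[ri])
        df=df*np.sign(df@ey);dl=dl*np.sign(dl@ex);dr=dr*np.sign(dr@ex)
        ys=[np.arctan2(-df[0],df[1]),np.arctan2(dl[1],dl[0]),np.arctan2(dr[1],dr[0])]
        yaw=np.mean(ys)
        ex=np.array([np.cos(yaw),np.sin(yaw)]);ey=np.array([-ex[1],ex[0]])
        mid=((pl@ey)+(pr@ey))/2; F=ex*(pf@ex)+ey*mid
    return F+ex*.095,np.degrees(yaw),np.degrees(ys),(pl-pr)@ey,(fr.sum(),le.sum(),ri.sum())
if __name__=="__main__":
    print(mount(load("scene0"),(320,130,100,90))); print(mount(load("top0"),(345,170,100,90)))
    s=load("scene0")
    x0,y0=270,240
    uv,m=cont(s,(295,300,45,45),lambda i:(i[...,0].astype(int)-i[...,2]>60))
    cv2.imwrite("pics/m_scr.png",m)
    a=cv2.minAreaRect(uv.astype(np.float32)); print(a, cv2.boxPoints(a))
E
python3 deck.py
python3 - <<'E'
from h import *
s=load("scene0");crop(s,312,240,66,45,12,"pics/sqz.png");crop(s,278,303,54,36,14,"pics/scz.png")
E
```

```text
(array([ 0.5452, -0.197 ]), np.float64(-10.62710539876585), array([-10.4199, -10.5176, -10.9439]), np.float64(0.15078845296226354), (np.int64(110), np.int64(102), np.int64(103)))
(array([ 0.5459, -0.1963]), np.float64(-10.541846812291247), array([-10.5161, -10.4802, -10.6293]), np.float64(0.14906312926182957), (np.int64(144), np.int64(98), np.int64(97)))
((305.2176513671875, 317.3536071777344), (23.463756561279297, 9.744155883789062), 11.633633613586426) [[292.7443 319.7599]
 [294.7093 310.2159]
 [317.691  314.9474]
 [315.726  324.4914]]
```

View pics/sqz.png

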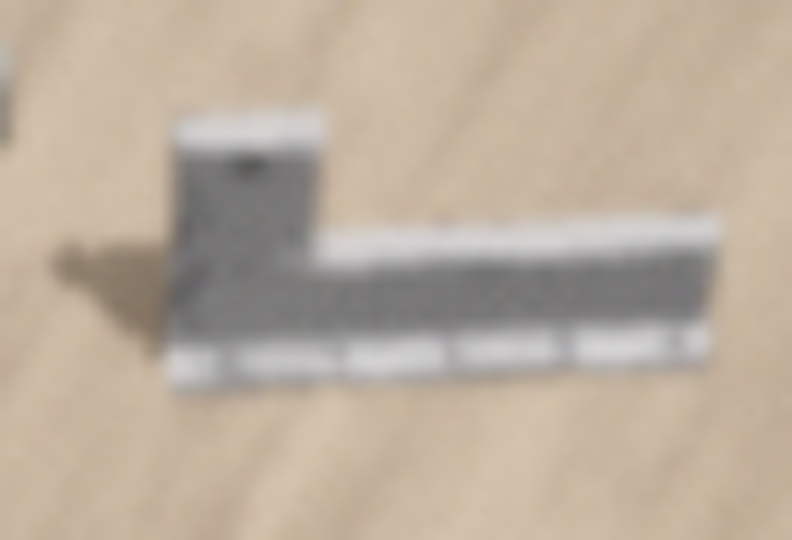

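View pics/scz.png

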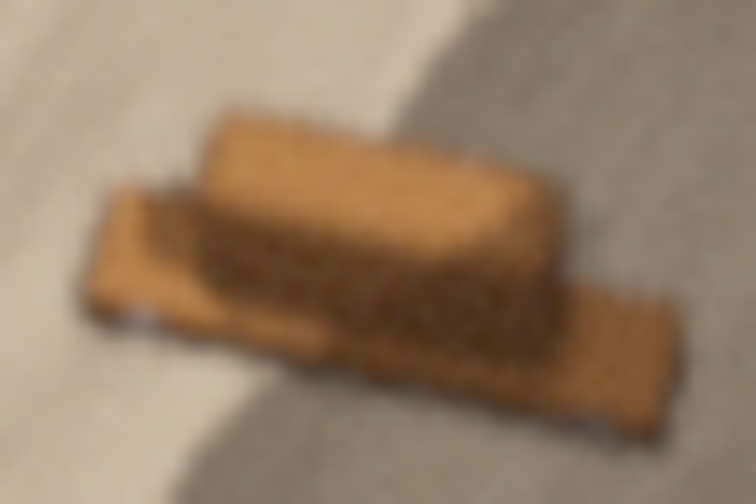

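```bash
python3 - <<'E'
from h import *
np.set_printoptions(precision=4,suppress=True)
s=load("scene0");
f=lambda P,x0,y0,k:(np.array(P,float)+.5)/k-.5+[x0,y0]
def rep(n,p):
    print(n,p[:,:2].tolist() if 0 else p[:,:2], "ang",np.degrees(np.arctan2(*(p[0]-p[1])[[1,0]])),"len",np.linalg.norm(p[0]-p[1]),"mid",(p[0]+p[1])[:2]/2)
Q=lambda *P:f(P,312,240,12)
rep("blade top far",plane(s,Q((172,120),(325,112)),.11)); rep("blade top near",plane(s,Q((178,152),(322,146)),.11))
rep("stock top far",plane(s,Q((330,232),(720,214)),.05)); rep("near",plane(s,Q((312,266),(718,246)),.05))
rep("flange top near",plane(s,Q((168,385),(708,360)),.008)); rep("flange rib foot",plane(s,Q((168,348),(712,322)),.008))
C=lambda *P:f(P,278,303,14)
rep("grip far",plane(s,C((218,110),(552,172)),.08)); rep("grip near",plane(s,C((198,215),(545,262)),.08))
rep("foot near",plane(s,C((85,300),(655,428)),.022))
rep("foot bottom",plane(s,C((90,320),(655,442)),0.0))
print(plane(s,C((120,188),(685,295)),.022))
E
```

```text
blade top far [[0.5072 0.1377]
 [0.4781 0.1185]] ang 33.43331267365772 len 0.03481279495198462 mid [0.4926 0.1281]
blade top near [[0.5019 0.1442]
 [0.4744 0.1265]] ang 32.73182224939039 len 0.032648577993170946 mid [0.4882 0.1354]
stock top far [[0.4757 0.116 ]
 [0.3985 0.0659]] ang 32.99559328165863 len 0.09197386794646921 mid [0.4371 0.091 ]
near [[0.475  0.126 ]
 [0.395  0.0737]] ang 33.18479892615264 len 0.09551029625228083 mid [0.435  0.0999]
flange top near [[0.4986 0.1513]
 [0.39   0.0808]] ang 32.958891742050554 len 0.1294765656108691 mid [0.4443 0.1161]
flange rib foot [[0.5035 0.1427]
 [0.3938 0.0713]] ang 33.066229936218186 len 0.1308552022525274 mid [0.4487 0.107 ]
grip far [[0.4996 0.3246]
 [0.4392 0.3041]] ang 18.709277598915353 len 0.06377643495910709 mid [0.4694 0.3144]
grip near [[0.492  0.3445]
 [0.4314 0.3203]] ang 21.746541023777144 len 0.06520516122110581 mid [0.4617 0.3324]
foot near [[0.5157 0.3513]
 [0.4077 0.3191]] ang 16.61511033646398 len 0.11271097317355307 mid [0.4617 0.3352]
foot bottom [[0.5181 0.3476]
 [0.41   0.3143]] ang 17.121798139926042 len 0.11305719843881512 mid [0.4641 0.3309]
[[0.5219 0.3283 0.022 ]
 [0.416  0.2927 0.022 ]]
```

The square measures (0.4505, 0.105) with yaw 33°, the scraper (0.4656, 0.323) with yaw about 18°, and the mount (0.5455, -0.1967) with yaw -10.6°. Next I work out the moves.

```bash
cat > go.py <<'E'
import sys,numpy as np
from rig import get_state
from scipy.spatial.transform import Rotation as R
st=get_state(); np.set_printoptions(precision=4,suppress=True)
a=sys.argv[1:]
print("t",st["time"],"pos",st["tool_pos"],"rot",st["tcp_rot"],"q",st["q"].round(1),"F",st["wrist_force"].round(2),"w",round(st["width"],4))
if a:
    x,y,z,yaw=map(float,a); cy=st["tcp_rot"][2]
    d=np.array([x,y,z])-st["tool_pos"]; dy=(cy-yaw+180)%360-180
    print("spin first",dy, "rows",int(np.ceil(abs(dy)/10.6)))
    print("shift after spin",R.from_euler("xyz",[180,0,yaw],degrees=True).inv().apply(d),"before",R.from_euler("xyz",st["tcp_rot"],degrees=True).inv().apply(d))
E
python3 go.py 0.4656 0.323 0.30 198
python3 - <<'E'
from h import *
s=load("scene0")
f=lambda P,x0,y0,k:(np.array(P,float)+.5)/k-.5+[x0,y0]
print(plane(s,[(430,192),(396,226),(245,345),(300,285)],.015))
E
```

```text
t 0.1 pos [0.242  0.5759 0.4039] rot [-179.9033    0.0075  157.216 ] q [-65.3  39.5 -11.1  89.7   9.   51.7 -12.3] F [-0.6   0.39 -1.09] w 0.0852
spin first -40.78400637540102 rows 4
shift after spin [-0.1345 -0.3096  0.1039] before [-0.3041 -0.1464  0.1042]
[[ 0.35255382 -0.2467626   0.015     ]
 [ 0.38970785 -0.08323055  0.015     ]
 [ 0.57511645  0.45102336  0.015     ]
 [ 0.53851289  0.22689423  0.015     ]]
```

Call:
play_rows(series=[[[0, 0, 0], -10.2, 0.0854], [[0, 0, 0], -10.2, 0.0854], [[0, 0, 0], -10.2, 0.0854], [[0, 0, 0], -10.2, 0.0854], [[-0.019, -0.044, 0.01], 0, 0.0854], [[-0.019, -0.044, 0.01], 0, 0.0854], [[-0.019, -0.044, 0.01], 0, 0.0854], [[-0.019, -0.044, 0.01], 0, 0.0854], [[-0.019, -0.044, 0.01], 0, 0.0854], [[-0.019, -0.044, 0.01], 0, 0.0854], [[-0.02, -0.045, 0.01], 0, 0.0854], [[0, 0, 0], 0, 0.0854], [[0, 0, 0], 0, 0.0854]])

```text
time: 1.72
tool_pos: [0.4647, 0.3241, 0.3345]
tcp_rot: [179.9, -0.0, -162.0]
wrist_force: [-0.2, 1.0, -0.1]
width: 0.0853
```

```bash
python3 go.py 0.4656 0.323 0.21 198; python3 - <<'E'
from rig import *
import cv2,numpy as np
for n in ("scene","top"):
    c=capture(n); cv2.imwrite(f"pics/{n}1.png",c["image"][:,:,::-1]); np.savez(f"{n}1.npz",**c)
E
```

```text
t 1.725 pos [0.4647 0.3241 0.3345] rot [ 179.9478   -0.0349 -161.9892] q [-26.   41.8 -23.1 103.5  24.1  39.6  45.4] F [-0.2   0.98 -0.06] w 0.0853
spin first 0.010810981636723227 rows 1
shift after spin [-0.0005 -0.0013  0.1245] before [-0.0006 -0.0014  0.1245]
```

View pics/scene1.png

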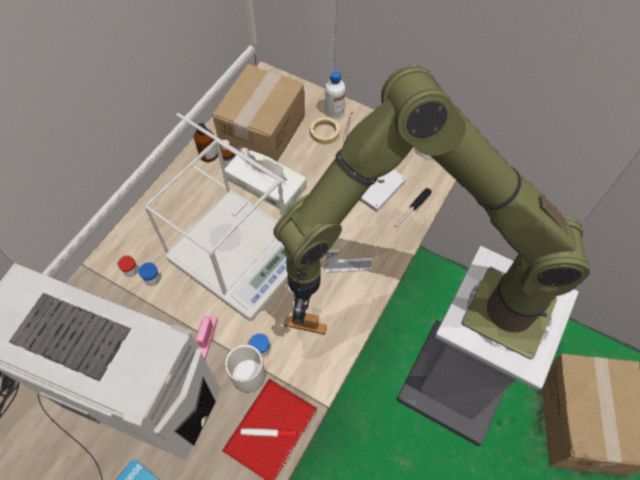

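View pics/top1.png

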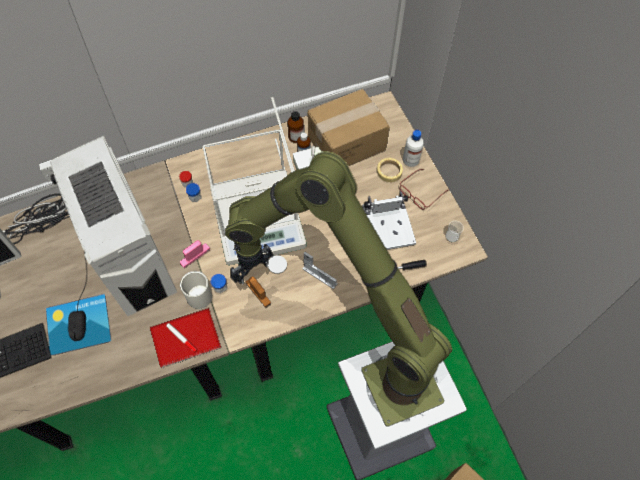

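The scraper is now visible in the top view at (259,290) and the square at (320,270), so I can measure both from two views.

```bash
python3 - <<'E'
from h import *
t=load("top1");s=load("scene1");crop(t,238,268,50,45,15,"pics/tsc.png");crop(t,295,248,50,45,15,"pics/tsq.png")
E
```

```text
(no output)
```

View pics/tsc.png

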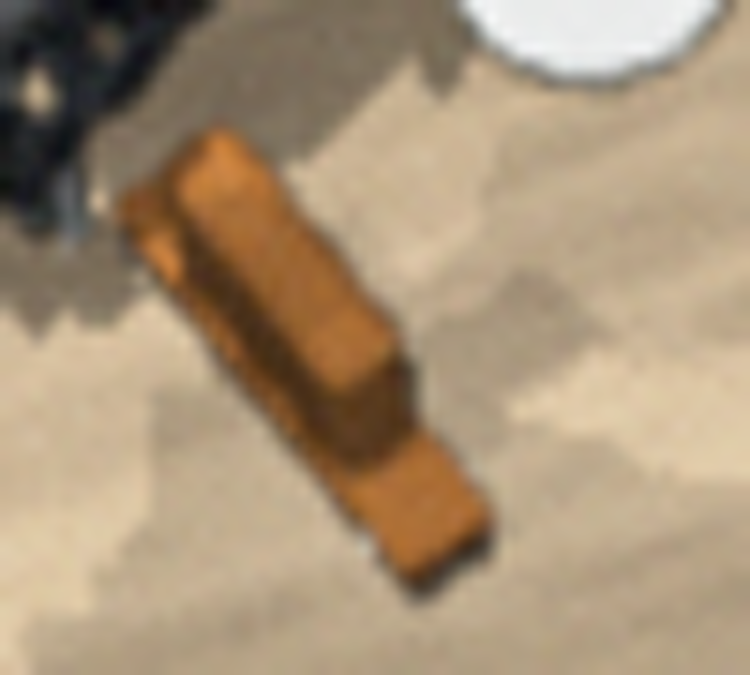

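View pics/tsq.png

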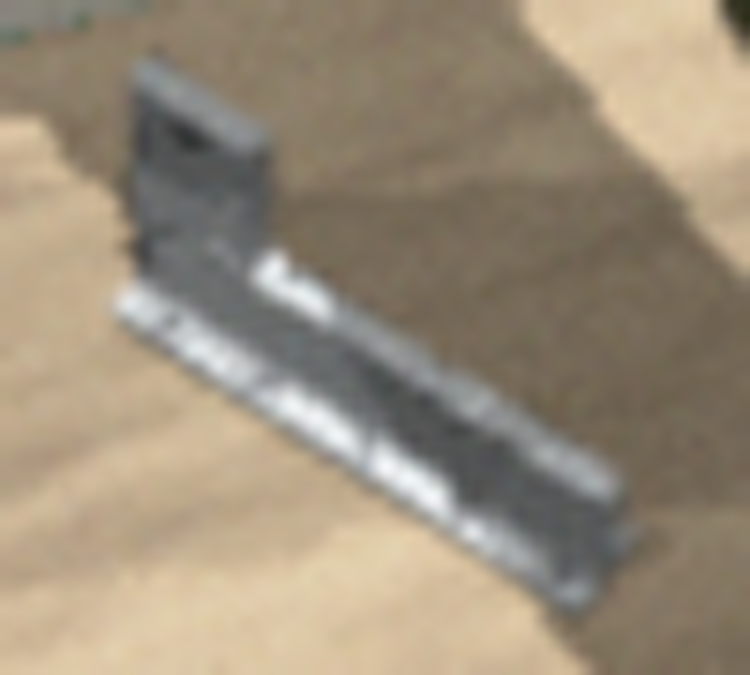

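```bash
python3 - <<'E'
from h import *
np.set_printoptions(precision=4,suppress=True)
t=load("top1");s=load("scene0")
f=lambda P,x0,y0,k:(np.array(P,float)+.5)/k-.5+[x0,y0]
A=lambda *P:f(P,238,268,15); C=lambda *P:f(P,278,303,14)
print("grip top tri",tri(s,C((218,110),(552,172),(545,262),(198,215)),t,A((220,128),(395,332),(338,390),(180,185))))
g=plane(t,A((220,128),(395,332),(338,390),(180,185)),.08); print(g,g.mean(0))
print("foot near tri",tri(s,C((85,300),(655,428),(685,295)),t,A((118,205),(405,580),(492,515))))
g=plane(t,A((118,205),(405,580)),.022); print(g,np.degrees(np.arctan2(*(g[0]-g[1])[[1,0]])))
Q=lambda *P:f(P,312,240,12);B=lambda *P:f(P,295,248,15)
print("sq tri",tri(s,Q((172,120),(325,112),(322,146),(720,214),(718,246),(168,385),(708,360)),t,B((150,55),(268,125),(262,155),(622,475),(605,500),(118,308),(570,602))))
g=plane(t,B((118,308),(570,602)),.008);print(g,np.degrees(np.arctan2(*(g[0]-g[1])[[1,0]])))
g=plane(t,B((150,55),(268,125),(262,155),(138,75)),.11);print(g)
E
```

```text
grip top tri [[0.4993 0.3247 0.0783 0.0018]
 [0.4384 0.305  0.0806 0.0018]
 [0.4307 0.3208 0.0792 0.0023]
 [0.4976 0.3369 0.0579 0.0009]]
[[0.4977 0.3253 0.08  ]
 [0.4378 0.3056 0.08  ]
 [0.4294 0.3216 0.08  ]
 [0.4878 0.338  0.08  ]] [0.4632 0.3226 0.08  ]
foot near tri [[0.5176 0.349  0.0156 0.0009]
 [0.408  0.3181 0.0179 0.001 ]
 [0.4144 0.2946 0.0237 0.0034]]
[[0.5151 0.3491 0.022 ]
 [0.4059 0.3187 0.022 ]] 15.560137284373738
sq tri [[0.5075 0.1369 0.1083 0.0002]
 [0.4773 0.1211 0.1166 0.0018]
 [0.4767 0.1228 0.104  0.0021]
 [0.3981 0.0677 0.0538 0.0005]
 [0.3957 0.0726 0.0487 0.001 ]
 [0.4999 0.1489 0.0029 0.0002]
 [0.3899 0.0822 0.012  0.0015]]
[[0.4977 0.1497 0.008 ]
 [0.3922 0.081  0.008 ]] 33.08944805913499
[[0.5066 0.1373 0.11  ]
 [0.4812 0.1194 0.11  ]
 [0.4749 0.1233 0.11  ]
 [0.503  0.1415 0.11  ]]
```

Call:
play_rows(series=[[[0, -0.001, 0.03], 1.0, 0.0854], [[0, 0, 0.03], 0, 0.0854], [[0, 0, 0.03], 0, 0.0854], [[0, 0, 0.02], 0, 0.0854], [[0, 0, 0.0145], 0, 0.0854], [[0, 0, 0], 0, 0.0854], [[0, 0, 0], 0, 0.01], [[0, 0, 0], 0, 0.01], [[0, 0, 0], 0, 0.01], [[0, 0, 0], 0, 0.01], [[0, 0, 0], 0, 0.01], [[0, 0, 0], 0, 0.01]])

```text
time: 3.32
tool_pos: [0.4655, 0.3228, 0.2105]
tcp_rot: [-180.0, 0.0, -163.0]
wrist_force: [0.0, -1.4, 4.2]
width: 0.0211
```

```bash
python3 go.py
```

```text
t 3.325 pos [0.4655 0.3228 0.2105] rot [-179.9992    0.0281 -162.998 ] q [-30.5  52.5 -15.4 107.   30.5  24.5  38.9] F [ 0.03 -1.41  4.19] w 0.0211
```

Call:
play_rows(series=[[[0, 0, -0.02], 0, 0.01], [[0, 0, -0.03], 0, 0.01], [[0, 0, -0.05], 0, 0.01], [[0, 0, -0.05], 0, 0.01], [[0, 0, 0], 9.2, 0.01], [[0, 0, 0], 9.2, 0.01], [[0, 0, 0], 9.2, 0.01]])

```text
time: 4.2
tool_pos: [0.4651, 0.3226, 0.3599]
tcp_rot: [-180.0, -0.0, 169.1]
wrist_force: [0.1, -0.1, -1.5]
width: 0.0216
```

```bash
python3 go.py .5038 -.2561 .30 169.4
```

```text
t 4.2 pos [0.4651 0.3226 0.3599] rot [-179.9706   -0.0388  169.1068] q [-29.7  38.8 -16.3 102.6  15.6  40.9  24.6] F [ 0.05 -0.14 -1.47] w 0.0216
spin first -0.2931939435213735 rows 1
shift after spin [-0.1445 -0.5617  0.0599] before [-0.1474 -0.5609  0.0601]
```

Call:
play_rows(series=[[[-0.012, -0.047, 0], -0.3, 0.01], [[-0.012, -0.047, 0], 0, 0.01], [[-0.012, -0.047, 0], 0, 0.01], [[-0.012, -0.047, 0], 0, 0.01], [[-0.012, -0.047, 0], 0, 0.01], [[-0.012, -0.047, 0], 0, 0.01], [[-0.012, -0.047, 0], 0, 0.01], [[-0.012, -0.047, 0], 0, 0.01], [[-0.012, -0.047, 0], 0, 0.01], [[-0.012, -0.047, 0], 0, 0.01], [[-0.012, -0.047, 0], 0, 0.01], [[-0.012, -0.045, 0], 0, 0.01], [[0, 0, 0], 0, 0.01], [[0, 0, 0], 0, 0.01]])

```text
time: 5.95
tool_pos: [0.5062, -0.2552, 0.3597]
tcp_rot: [179.9, -0.1, 169.7]
wrist_force: [0.5, 0.3, -0.6]
width: 0.0216
```

```bash
python3 go.py .5038 -.2561 .236 169.4; python3 - <<'E'
from rig import *
from h import *
for n in ("scene","top"):
    c=capture(n); cv2.imwrite(f"pics/{n}2.png",c["image"][:,:,::-1]); np.savez(f"{n}2.npz",**c)
crop(load("top2"),320,150,140,110,5,"pics/top2c.png")
E
```

```text
t 5.95 pos [ 0.5062 -0.2552  0.3597] rot [179.9241  -0.0605 169.7234] q [ 35.6  39.7 -22.9 102.2  21.4  42.5  81.2] F [ 0.46  0.34 -0.6 ] w 0.0216
spin first 0.32344191585454496 rows 1
shift after spin [ 0.0022 -0.0013  0.1237] before [ 0.0021 -0.0014  0.1237]
```

View pics/top2.png

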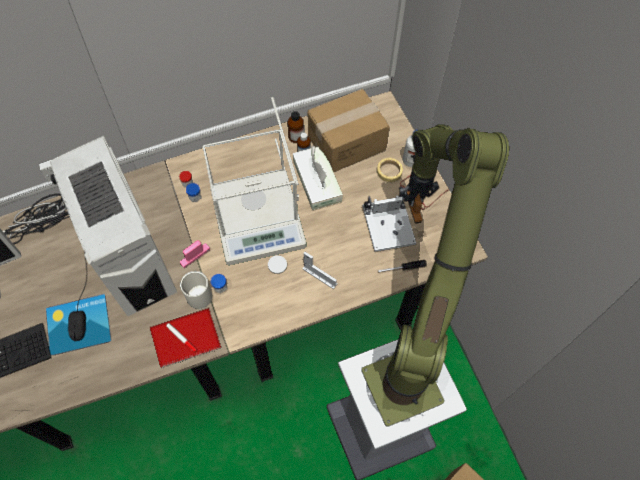

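View pics/scene2.png

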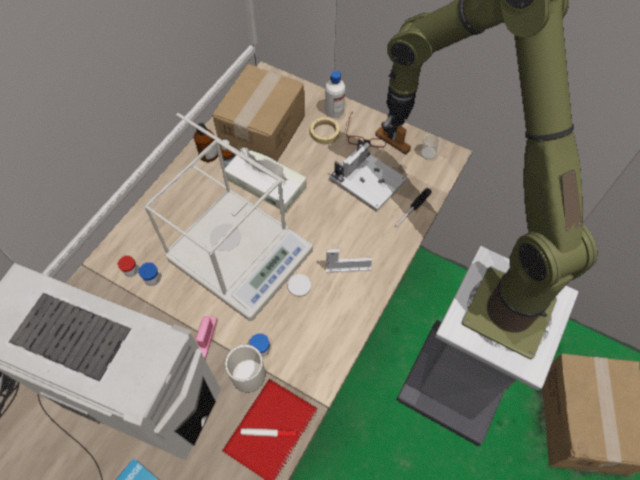

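Call:
play_rows(series=[[[0.002, -0.001, 0.04], 0.3, 0.01], [[0, 0, 0.04], 0, 0.01], [[0, 0, 0.03], 0, 0.01], [[0, 0, 0.011], 0, 0.01], [[0, 0, 0.001], 0, 0.01], [[0, 0, 0], 0, 0.01], [[0, 0, 0], 0, 0.01]])

```text
time: 6.92
tool_pos: [0.5047, -0.2566, 0.2393]
tcp_rot: [-180.0, 0.1, 169.4]
wrist_force: [-0.7, -0.7, -0.5]
width: 0.0214
```

```bash
python3 go.py .5038 -.2561 .2345 169.4
```

```text
t 6.925 pos [ 0.5047 -0.2566  0.2393] rot [-179.9801    0.1221  169.4048] q [ 31.8  49.7 -16.3 106.8  27.8  27.3  75.4] F [-0.74 -0.69 -0.47] w 0.0214
spin first 0.004777198698150187 rows 1
shift after spin [0.001  0.0004 0.0048] before [0.001  0.0004 0.0048]
```

Call:
play_rows(series=[[[0, 0, 0.003], 0, 0.01], [[0, 0, 0], 0, 0.01], [[0, 0, 0], 0, 0.01]])

```text
time: 7.3
tool_pos: [0.5042, -0.2565, 0.2352]
tcp_rot: [180.0, 0.0, 169.4]
wrist_force: [-0.1, -0.4, -1.3]
width: 0.0213
```

Call:
play_rows(series=[[[0, 0, 0.002], 0, 0.01], [[0, 0, 0], 0, 0.01], [[0, 0, 0], 0, 0.01]])

```text
time: 7.68
tool_pos: [0.5043, -0.2564, 0.2345]
tcp_rot: [-180.0, 0.0, 169.4]
wrist_force: [-2.0, 1.6, 10.8]
width: 0.021
```

Call:
play_rows(series=[[[0, 0.004, -0.0006], 0, 0.01], [[0, 0.008, 0], 0, 0.01], [[0, 0.01, 0], 0, 0.01], [[0, 0.01, 0], 0, 0.01], [[0, 0.01, 0], 0, 0.01], [[0, 0.01, 0], 0, 0.01], [[0, 0.01, 0], 0, 0.01], [[0, 0.01, 0], 0, 0.01], [[0, 0.01, 0], 0, 0.01], [[0, 0.01, 0], 0, 0.01], [[0, 0.008, 0], 0, 0.01]])

```text
time: 9.05
tool_pos: [0.5229, -0.1593, 0.2345]
tcp_rot: [-179.8, 0.1, 169.3]
wrist_force: [-0.6, -4.7, 6.6]
width: 0.0215
```

```bash
python3 go.py ; cat > snap.py <<'E'
import sys
from rig import *
from h import *
k=sys.argv[1]
for n in ("scene","top"):
    c=capture(n); np.savez(f"{n}{k}.npz",**c)
a=load("scene"+k)["image"][110:240,310:470,::-1]; b=load("top"+k)["image"][150:280,330:490,::-1]
cv2.imwrite(f"pics/c{k}.png",cv2.resize(np.hstack([a,b]),None,fx=2.5,fy=2.5,interpolation=cv2.INTER_CUBIC))
E
python3 snap.py 3
```

```text
t 9.05 pos [ 0.5229 -0.1593  0.2345] rot [-179.8378    0.0846  169.3333] q [ 20.   49.1 -13.3 110.3  26.4  23.5  66. ] F [-0.63 -4.7   6.61] w 0.0215
```

View pics/c3.png

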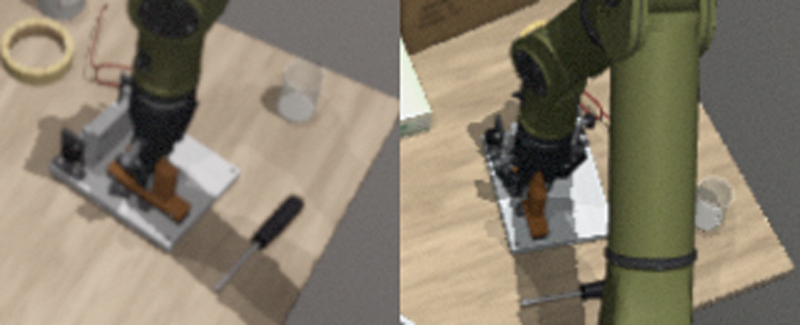

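Call:
play_rows(series=[[[0, 0.006, 0], 0, 0.01], [[0, 0.01, 0], 0, 0.01], [[0, 0.01, 0], 0, 0.01], [[0, 0.01, -0.0003], 0, 0.01], [[0, 0.01, 0], 0, 0.01], [[0, 0.01, 0], 0, 0.01], [[0, 0.008, 0], 0, 0.01], [[0, 0, 0], 0, 0.01], [[0, 0, -0.04], 0, 0.01], [[0, 0, -0.05], 0, 0.01], [[0, 0, -0.03], 0, 0.01]])

```text
time: 10.52
tool_pos: [0.5345, -0.0954, 0.3559]
tcp_rot: [180.0, 0.1, 169.4]
wrist_force: [0.4, 0.6, -1.7]
width: 0.0214
```

```bash
python3 go.py .4656 .29 .36 198; python3 snap.py 4
```

```text
t 10.525 pos [ 0.5345 -0.0954  0.3559] rot [179.973    0.0957 169.3923] q [ 17.1  38.  -19.5 106.6  19.2  38.5  65.6] F [ 0.44  0.56 -1.72] w 0.0214
spin first -28.60773241321067 rows 3
shift after spin [-0.0536  0.3879 -0.0041] before [ 0.1387  0.3662 -0.0041]
```

View pics/c4.png

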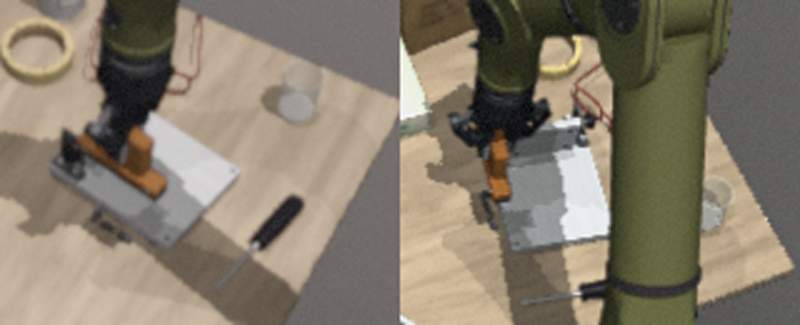

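Call:
play_rows(series=[[[0, 0, 0], -9.2, 0.01], [[0, 0, 0], -9.2, 0.01], [[0, 0, 0], -9.2, 0.01], [[-0.006, 0.042, 0], 0, 0.01], [[-0.006, 0.042, 0], 0, 0.01], [[-0.006, 0.042, 0], 0, 0.01], [[-0.006, 0.042, 0], 0, 0.01], [[-0.006, 0.042, 0], 0, 0.01], [[-0.006, 0.042, 0], 0, 0.01], [[-0.006, 0.042, 0], 0, 0.01], [[-0.006, 0.042, 0], 0, 0.01], [[-0.006, 0.042, 0], 0, 0.01], [[0, 0.02, 0], 0, 0.01], [[0, 0, 0], 0, 0.01]])

```text
time: 12.38
tool_pos: [0.4688, 0.3017, 0.3532]
tcp_rot: [-180.0, -0.1, -162.9]
wrist_force: [0.6, -0.5, -1.1]
width: 0.0213
```

```bash
python3 go.py .4656 .3228 .212 197; python3 - <<'E'
from rig import *
from h import *
np.set_printoptions(precision=4,suppress=True)
for n in ("scene","top"):
    c=capture(n); np.savez(f"{n}5.npz",**c)
s=load("scene5");t=load("top5")
a=cv2.resize(s["image"][130:220,320:420,::-1],None,fx=4,fy=4,interpolation=cv2.INTER_CUBIC);b=cv2.resize(t["image"][170:260,345:445,::-1],None,fx=4,fy=4,interpolation=cv2.INTER_CUBIC)
cv2.imwrite("pics/c5.png",np.hstack([a,b]))
E
```

```text
t 12.375 pos [0.4688 0.3017 0.3532] rot [-179.9824   -0.1026 -162.8522] q [-23.5  39.7 -23.5 104.1  22.8  41.   47.5] F [ 0.58 -0.5  -1.14] w 0.0213
spin first 0.14778156888269223 rows 1
shift after spin [-0.0031  0.0212  0.1412] before [-0.0034  0.0212  0.1412]
```

View pics/c5.png

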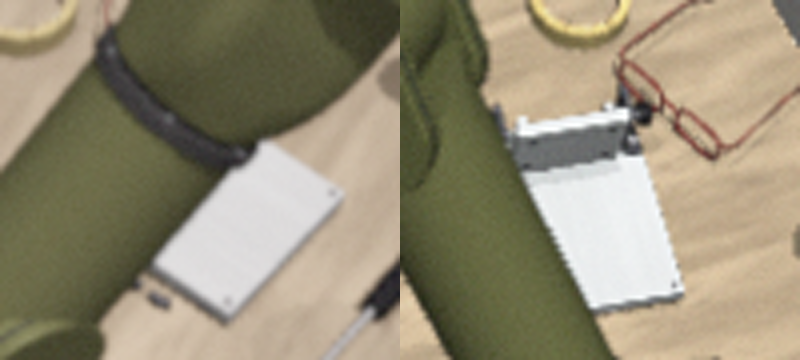

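Call:
play_rows(series=[[[-0.003, 0.021, 0.02], 0, 0.01], [[0, 0, 0.04], 0, 0.01], [[0, 0, 0.04], 0, 0.01], [[0, 0, 0.03], 0, 0.01], [[0, 0, 0.01], 0, 0.01], [[0, 0, 0.0015], 0, 0.01], [[0, 0, 0], 0, 0.01], [[0, 0, 0], 0, 0.01]])

```text
time: 13.48
tool_pos: [0.4668, 0.3222, 0.2137]
tcp_rot: [180.0, 0.1, -163.0]
wrist_force: [-0.7, 0.7, -1.1]
width: 0.0212
```

Call:
play_rows(series=[[[0, 0, 0.0025], 0, 0.01], [[0, 0, 0], 0, 0.01], [[0, 0, 0], 0, 0.01]])

```text
time: 13.85
tool_pos: [0.4666, 0.3223, 0.2105]
tcp_rot: [180.0, 0.1, -163.0]
wrist_force: [-0.2, -0.5, 1.9]
width: 0.0214
```

Call:
play_rows(series=[[[0, 0, 0], 0, 0.0854], [[0, 0, 0], 0, 0.0854], [[0, 0, 0], 0, 0.0854], [[0, 0, 0], 0, 0.0854], [[0, 0, -0.03], 0, 0.0854], [[0, 0, -0.05], 0, 0.0854], [[0, 0, -0.04], 0, 0.0854], [[0, 0, 0], -8.0, 0.0854], [[0, 0, 0], -8.0, 0.0854], [[0, 0, 0], 0, 0.0854]])

```text
time: 15.1
tool_pos: [0.4664, 0.3218, 0.3301]
tcp_rot: [180.0, -0.0, -147.1]
wrist_force: [-0.6, 0.4, 0.6]
width: 0.0856
```

```bash
python3 go.py .4259 .0889 .30 213.05
```

```text
t 15.1 pos [0.4664 0.3218 0.3301] rot [ 179.9809   -0.0124 -147.0881] q [-23.4  42.8 -27.2 103.6  28.5  40.6  56.5] F [-0.64  0.4   0.64] w 0.0856
spin first -0.13806187366191125 rows 1
shift after spin [ 0.1609 -0.1731  0.0301] before [ 0.1605 -0.1735  0.03  ]
```

Call:
play_rows(series=[[[0.032, -0.035, 0], -0.1, 0.0854], [[0.032, -0.035, 0], 0, 0.0854], [[0.032, -0.035, 0], 0, 0.0854], [[0.032, -0.035, 0], 0, 0.0854], [[0.032, -0.033, 0], 0, 0.0854], [[0, 0, 0.03], 0, 0.0854], [[0, 0, 0], 0, 0.0854]])

```text
time: 15.98
tool_pos: [0.4264, 0.0893, 0.2992]
tcp_rot: [180.0, -0.2, -147.0]
wrist_force: [-0.2, -0.0, 0.4]
width: 0.0856
```

```bash
python3 go.py .4259 .0889 .188 213.05; python3 - <<'E'
from rig import *
from h import *
for n in ("scene","top"):
    c=capture(n); np.savez(f"{n}6.npz",**c); cv2.imwrite(f"pics/{n}6.png",c["image"][:,:,::-1])
s=load("scene6");t=load("top6")
a=cv2.resize(s["image"][220:350,260:400,::-1],None,fx=2.8,fy=2.8,interpolation=cv2.INTER_CUBIC);b=cv2.resize(t["image"][220:350,240:380,::-1],None,fx=2.8,fy=2.8,interpolation=cv2.INTER_CUBIC)
cv2.imwrite("pics/c6.png",np.hstack([a,b]))
E
```

```text
t 15.975 pos [0.4264 0.0893 0.2992] rot [ 179.9765   -0.1698 -147.0328] q [ -4.2  38.7 -21.6 126.7  39.1  21.4  64.4] F [-0.25 -0.02  0.37] w 0.0856
spin first -0.08284746854769764 rows 1
shift after spin [ 0.0006 -0.0001  0.1112] before [ 0.0003 -0.0002  0.1112]
```

View pics/c6.png

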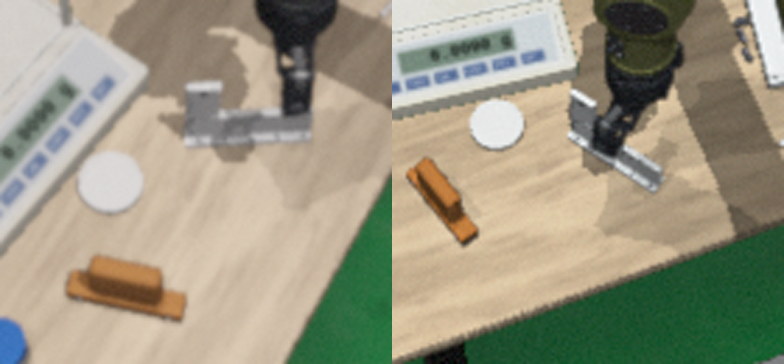

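The scraper stands upright at its place (left picture, 127,287) and the gripper is over the stock. Descending.

Call:
play_rows(series=[[[0, 0, 0.03], 0, 0.0854], [[0, 0, 0.03], 0, 0.0854], [[0, 0, 0.025], 0, 0.0854], [[0, 0, 0.015], 0, 0.0854], [[0, 0, 0.0105], 0, 0.0854], [[0, 0, 0], 0, 0.0854], [[0, 0, 0], 0, 0.0854]])

```text
time: 16.95
tool_pos: [0.4302, 0.0907, 0.1972]
tcp_rot: [-180.0, -0.1, -146.9]
wrist_force: [0.1, 0.5, -0.1]
width: 0.0849
```

```bash
python3 go.py .4259 .0889 .188 213.05
```

```text
t 16.95 pos [0.4302 0.0907 0.1972] rot [-179.9983   -0.1123 -146.8987] q [-15.9  50.8  -3.2 129.   81.9   2.5  23.2] F [ 0.1   0.48 -0.08] w 0.0849
spin first 0.05132608465135036 rows 1
shift after spin [0.0046 0.0008 0.0092] before [0.0046 0.0008 0.0092]
```

Call:
play_rows(series=[[[-0.004, 0.001, 0], 0, 0.0854], [[0, 0, 0.004], 0, 0.0854], [[0, 0, 0.002], 0, 0.0854], [[0, 0, 0], 0, 0.0854]])

```text
time: 17.45
tool_pos: [0.4328, 0.0934, 0.1911]
tcp_rot: [-180.0, -0.2, -146.9]
wrist_force: [-0.4, 0.4, -0.5]
width: 0.0853
```

```bash
python3 go.py .4343 .0944 .19 213.05
```

```text
t 17.45 pos [0.4328 0.0934 0.1911] rot [-179.9979   -0.1524 -146.9042] q [-15.3  51.6  -4.7 128.4  86.3   3.7  18.6] F [-0.42  0.43 -0.52] w 0.0853
spin first 0.045794909907613146 rows 1
shift after spin [-0.0018  0.0001  0.0011] before [-0.0018  0.0001  0.0011]
```

Call:
play_rows(series=[[[0, 0, 0], 0, 0.0], [[0, 0, 0], 0, 0.0], [[0, 0, 0], 0, 0.0], [[0, 0, 0], 0, 0.0], [[0, 0, 0], 0, 0.0], [[0, 0, 0], 0, 0.0], [[0, 0, 0], 0, 0.0], [[0, 0, 0], 0, 0.0]])

```text
time: 18.45
tool_pos: [0.4327, 0.093, 0.1908]
tcp_rot: [-180.0, -0.2, -146.9]
wrist_force: [0.3, -0.8, 4.3]
width: 0.0071
```

```bash
python3 go.py; python3 - <<'E'
from rig import *
from h import *
for n in ("scene","top"):
    c=capture(n); np.savez(f"{n}7.npz",**c)
s=load("scene7");t=load("top7")
a=cv2.resize(s["image"][220:350,260:400,::-1],None,fx=2.8,fy=2.8,interpolation=cv2.INTER_CUBIC);b=cv2.resize(t["image"][220:350,240:380,::-1],None,fx=2.8,fy=2.8,interpolation=cv2.INTER_CUBIC)
cv2.imwrite("pics/c7.png",np.hstack([a,b]))
E
```

```text
t 18.45 pos [0.4327 0.093  0.1908] rot [-179.9842   -0.1997 -146.905 ] q [-15.3  51.6  -4.6 128.4  86.6   3.7  18.4] F [ 0.32 -0.76  4.32] w 0.0071
```

View pics/c7.png

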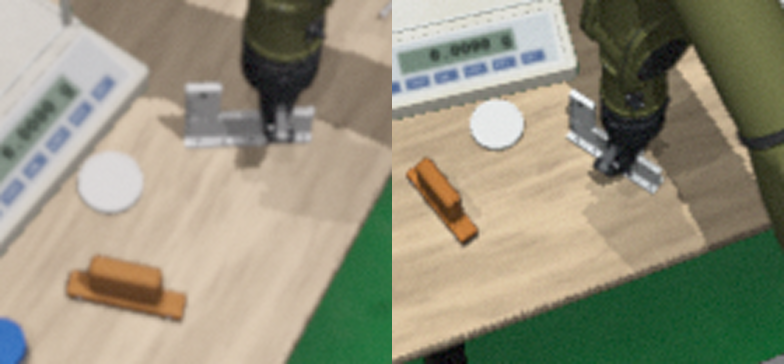

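Call:
play_rows(series=[[[0, 0, -0.01], 0, 0.0], [[0, 0, -0.02], 0, 0.0], [[0, 0, -0.03], 0, 0.0], [[0, 0, -0.04], 0, 0.0], [[0, 0, -0.02], 0, 0.0], [[0, 0, 0], 0, 0.0]])

```text
time: 19.3
tool_pos: [0.4332, 0.0934, 0.3091]
tcp_rot: [-180.0, -0.1, -146.9]
wrist_force: [-0.2, -0.5, -2.1]
width: 0.0073
```

```bash
python3 go.py .4826 -.1849 .30 169.4
```

```text
t 19.3 pos [0.4332 0.0934 0.3091] rot [-179.9814   -0.0835 -146.9209] q [  3.2  39.8 -34.1 124.7  47.3  29.3  55.4] F [-0.17 -0.45 -2.08] w 0.0073
spin first 43.679051463005294 rows 5
shift after spin [-0.0997 -0.2644  0.0091] before [ 0.1105 -0.2601  0.0093]
```

Call:
play_rows(series=[[[0, 0, 0], 8.7, 0.0], [[0, 0, 0], 8.7, 0.0], [[0, 0, 0], 8.7, 0.0], [[0, 0, 0], 8.7, 0.0], [[0, 0, 0], 8.9, 0.0], [[-0.0166, -0.044, 0], 0, 0.0], [[-0.0166, -0.044, 0], 0, 0.0], [[-0.0166, -0.044, 0], 0, 0.0], [[-0.0166, -0.044, 0], 0, 0.0], [[-0.0166, -0.044, 0], 0, 0.0], [[-0.0166, -0.044, 0], 0, 0.0], [[0, 0, 0.02], 0, 0.0], [[0, 0, 0], 0, 0.0], [[0, 0, 0], 0, 0.0]])

```text
time: 21.05
tool_pos: [0.4824, -0.1833, 0.2885]
tcp_rot: [-179.9, -0.2, 169.5]
wrist_force: [-0.1, 0.5, -2.2]
width: 0.007
```

```bash
python3 go.py .4826 -.1849 .225 169.4; python3 snap.py 8
```

```text
t 21.05 pos [ 0.4824 -0.1833  0.2885] rot [-179.866    -0.2115  169.5343] q [ 32.5  44.2 -27.9 113.6  38.4  31.8  57.2] F [-0.09  0.53 -2.2 ] w 0.007
spin first 0.13428590384779682 rows 1
shift after spin [-0.0005 -0.0015  0.0635] before [-0.0007 -0.0013  0.0635]
```

View pics/c8.png

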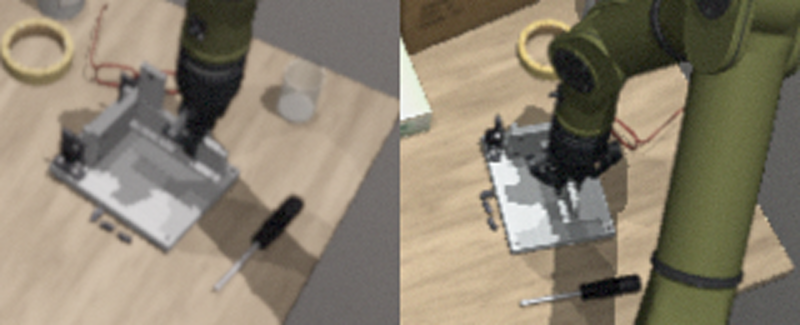

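Call:
play_rows(series=[[[-0.0005, -0.0015, 0.02], 0.1, 0.0], [[0, 0, 0.02], 0, 0.0], [[0, 0, 0.015], 0, 0.0], [[0, 0, 0.008], 0, 0.0], [[0, 0, 0], 0, 0.0], [[0, 0, 0], 0, 0.0]])

```text
time: 21.9
tool_pos: [0.4827, -0.1862, 0.2265]
tcp_rot: [-179.8, -0.1, 169.3]
wrist_force: [-0.0, -0.6, -2.1]
width: 0.0072
```

```bash
python3 go.py .4826 -.1849 .2165 169.4; python3 snap.py 9; python3 - <<'E'
from h import *
s=load("scene9");t=load("top9")
a=cv2.resize(s["image"][130:220,320:420,::-1],None,fx=4,fy=4,interpolation=cv2.INTER_CUBIC);b=cv2.resize(t["image"][170:260,345:445,::-1],None,fx=4,fy=4,interpolation=cv2.INTER_CUBIC)
cv2.imwrite("pics/d9.png",np.hstack([a,b]))
E
```

```text
t 21.9 pos [ 0.4827 -0.1862  0.2265] rot [-179.8332   -0.0755  169.3155] q [ 28.7  49.8 -21.2 115.1  44.5  23.4  51.8] F [-0.04 -0.62 -2.08] w 0.0072
spin first -0.08445902540671568 rows 1
shift after spin [0.0003 0.0012 0.01  ] before [0.0003 0.0012 0.01  ]
```

View pics/d9.png

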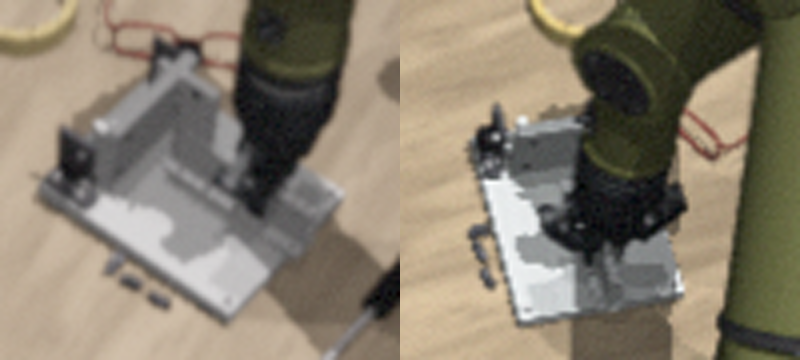

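```bash
python3 - <<'E'
from h import *
np.set_printoptions(precision=4,suppress=True)
s=load("scene9"); crop(s,345,140,50,60,12,"pics/e9.png")
E
```

```text
(no output)
```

View pics/e9.png

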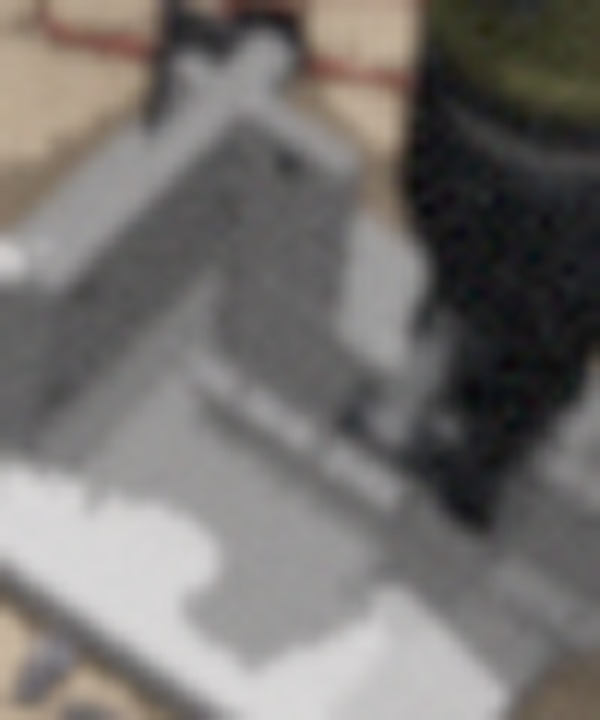

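```bash
python3 - <<'E'
from h import *
np.set_printoptions(precision=4,suppress=True)
s=load("scene9"); f=lambda P:(np.array(P,float)+.5)/12-.5+[345,140]
M=np.array([.5455,-.1967]);a=np.radians(-10.6);E=np.array([[np.cos(a),-np.sin(a)],[np.sin(a),np.cos(a)]])
def L(P,z): return (plane(s,f(P),z)[:,:2]-M)@E
print("flange top edge",L([(192,375),(390,508),(565,615)],.0437))
p=L([(192,375),(390,508),(565,615)],.0437); print(np.degrees(np.arctan2(p[2,1]-p[0,1],p[2,0]-p[0,0])))
print("blade top",L([(240,120),(350,185)],.1457))
print("upright top",L([(60,285),(235,110)],.105))
E
```

```text
flange top edge [[ 0.0213  0.0099]
 [-0.0432  0.0099]
 [-0.097   0.0073]]
-178.75709122465167
blade top [[ 0.0185  0.0059]
 [-0.0142  0.0042]]
upright top [[ 0.0383  0.0483]
 [ 0.0394 -0.0237]]
```

Call:
play_rows(series=[[[0, 0.001, 0.007], -0.1, 0.0], [[0, 0, 0.003], 0, 0.0], [[0, 0, 0], 0, 0.0], [[0, 0, 0], 0, 0.0]])

```text
time: 22.5
tool_pos: [0.4826, -0.1852, 0.216]
tcp_rot: [-179.8, -0.1, 169.4]
wrist_force: [-0.3, 0.3, -2.8]
width: 0.0072
```

Call:
play_rows(series=[[[0, 0, 0.001], 0, 0.0], [[0, 0, 0], 0, 0.0], [[0, 0, 0], 0, 0.0]])

```text
time: 22.88
tool_pos: [0.4826, -0.1853, 0.215]
tcp_rot: [-179.8, -0.1, 169.4]
wrist_force: [0.4, -0.2, -2.4]
width: 0.0071
```

Call:
play_rows(series=[[[0, 0, 0.0005], 0, 0.0], [[0, 0, 0], 0, 0.0], [[0, 0, 0], 0, 0.0]])

```text
time: 23.25
tool_pos: [0.4826, -0.1852, 0.2148]
tcp_rot: [-179.8, -0.1, 169.4]
wrist_force: [-2.1, -0.1, 4.4]
width: 0.0072
```

Call:
play_rows(series=[[[0, 0, 0.0005], 0, 0.0], [[0, 0, 0], 0, 0.0], [[0, 0, 0], 0, 0.0]])

```text
time: 23.62
tool_pos: [0.4826, -0.1852, 0.2148]
tcp_rot: [-179.8, -0.1, 169.4]
wrist_force: [-2.4, 0.7, 11.2]
width: 0.0071
```

Call:
play_rows(series=[[[-0.002, 0, -0.0004], 0, 0.0], [[-0.004, 0, 0], 0, 0.0], [[-0.004, 0, 0], 0, 0.0], [[-0.003, 0, 0], 0, 0.0], [[0, 0, 0], 0, 0.0], [[0, 0, 0], 0, 0.0]])

```text
time: 24.38
tool_pos: [0.4933, -0.1874, 0.2148]
tcp_rot: [-179.7, -0.4, 169.4]
wrist_force: [-6.1, 1.2, 12.6]
width: 0.0071
```

Call:
play_rows(series=[[[-0.002, 0, 0], 0, 0.0], [[-0.002, 0, 0], 0, 0.0], [[0, 0, 0], 0, 0.0]])

```text
time: 24.75
tool_pos: [0.4971, -0.1882, 0.2148]
tcp_rot: [-179.7, -0.4, 169.4]
wrist_force: [-8.1, 2.2, 12.4]
width: 0.0072
```

```bash
cat > loc.py <<'E'
import numpy as np
from rig import get_state
st=get_state(); M=np.array([.5455,-.1967]);a=np.radians(-10.6);E=np.array([[np.cos(a),-np.sin(a)],[np.sin(a),np.cos(a)]])
p=(st["tool_pos"][:2]-M)@E; f=st["wrist_force"][:2]@E
print("t",round(st["time"],2),"tool local mm",(p*1000).round(1),"sq x",round(p[0]*1000+22,1),"z",st["tool_pos"][2].round(4),"F local",f.round(1),"Fz",st["wrist_force"][2].round(1),"T",st["wrist_torque"].round(2),st["tcp_rot"].round(2))
E
python3 loc.py
```

```text
t 24.75 tool local mm [-49.1  -0.5] sq x -27.1 z 0.2148 F local [-8.4  0.7] Fz 12.4 T [0.31 1.26 0.07] [-179.73   -0.42  169.41]
```

Call:
play_rows(series=[[[-0.001, 0, -0.0004], 0, 0.0], [[-0.002, 0, 0], 0, 0.0], [[0, 0, 0], 0, 0.0]])

```text
time: 25.12
tool_pos: [0.5004, -0.1887, 0.2148]
tcp_rot: [-179.8, -0.4, 169.4]
wrist_force: [-7.9, 1.8, 9.8]
width: 0.007
```

```bash
python3 loc.py
```

```text
t 25.12 tool local mm [-45.8  -0.4] sq x -23.8 z 0.2148 F local [-8.1  0.3] Fz 9.8 T [0.35 1.25 0.02] [-179.76   -0.41  169.41]
```

Call:
play_rows(series=[[[-0.002, 0, 0], 0, 0.0], [[0, 0, 0], 0, 0.0], [[0, 0, 0], 0, 0.0]])

```text
time: 25.5
tool_pos: [0.5022, -0.189, 0.2148]
tcp_rot: [-179.8, -0.4, 169.4]
wrist_force: [-7.9, 1.6, 10.7]
width: 0.0066
```

```bash
python3 loc.py
```

```text
t 25.5 tool local mm [-43.9  -0.4] sq x -21.9 z 0.2148 F local [-8.   0.1] Fz 10.7 T [0.33 1.29 0.03] [-179.75   -0.43  169.42]
```

Call:
play_rows(series=[[[-0.001, 0, 0], 0, 0.0], [[0, 0, 0], 0, 0.0], [[0, 0, 0], 0, 0.0]])

```text
time: 25.88
tool_pos: [0.5031, -0.1892, 0.2148]
tcp_rot: [-179.8, -0.4, 169.4]
wrist_force: [-7.9, 1.6, 11.2]
width: 0.0075
```

```bash
python3 loc.py
```

```text
t 25.88 tool local mm [-43.1  -0.4] sq x -21.1 z 0.2148 F local [-8.   0.1] Fz 11.2 T [0.43 1.36 0.05] [-179.75   -0.45  169.42]
```

Call:
play_rows(series=[[[-0.001, 0, 0], 0, 0.0], [[0, 0, 0], 0, 0.0], [[0, 0, 0], 0, 0.0]])

```text
time: 26.25
tool_pos: [0.5041, -0.1894, 0.2148]
tcp_rot: [-179.8, -0.4, 169.4]
wrist_force: [-7.0, 0.5, 10.6]
width: 0.0071
```

```bash
python3 loc.py
```

```text
t 26.25 tool local mm [-42.   -0.4] sq x -20.0 z 0.2148 F local [-7.  -0.8] Fz 10.6 T [0.35 1.36 0.04] [-179.75   -0.44  169.42]
```

Call:
play_rows(series=[[[-0.001, 0, 0], 0, 0.0], [[0, 0, 0], 0, 0.0], [[0, 0, 0], 0, 0.0]])

```text
time: 26.62
tool_pos: [0.5051, -0.1896, 0.2148]
tcp_rot: [-179.7, -0.4, 169.4]
wrist_force: [-8.7, 1.5, 10.3]
width: 0.0073
```

```bash
python3 loc.py
```

```text
t 26.62 tool local mm [-41.   -0.5] sq x -19.0 z 0.2148 F local [-8.8 -0.2] Fz 10.3 T [ 0.31  1.32 -0.02] [-179.75   -0.44  169.42]
```

Call:
play_rows(series=[[[-0.001, 0, 0], 0, 0.0], [[0, 0, 0], 0, 0.0], [[0, 0, 0], 0, 0.0]])

```text
time: 27.0
tool_pos: [0.506, -0.1898, 0.2148]
tcp_rot: [-179.7, -0.4, 169.4]
wrist_force: [-7.9, 1.7, 10.1]
width: 0.0073
```

```bash
python3 loc.py; python3 snap.py 10;python3 - <<'E'
from h import *
s=load("scene10");t=load("top10")
a=cv2.resize(s["image"][130:205,330:400,::-1],None,fx=5.6,fy=5.6,interpolation=cv2.INTER_CUBIC);b=cv2.resize(t["image"][175:250,355:425,::-1],None,fx=5.6,fy=5.6,interpolation=cv2.INTER_CUBIC)
cv2.imwrite("pics/d10.png",np.hstack([a,b]))
E
```

```text
t 27.0 tool local mm [-40.1  -0.4] sq x -18.1 z 0.2148 F local [-8.1  0.2] Fz 10.1 T [ 0.39  1.32 -0.01] [-179.75   -0.44  169.42]
```

View pics/d10.png

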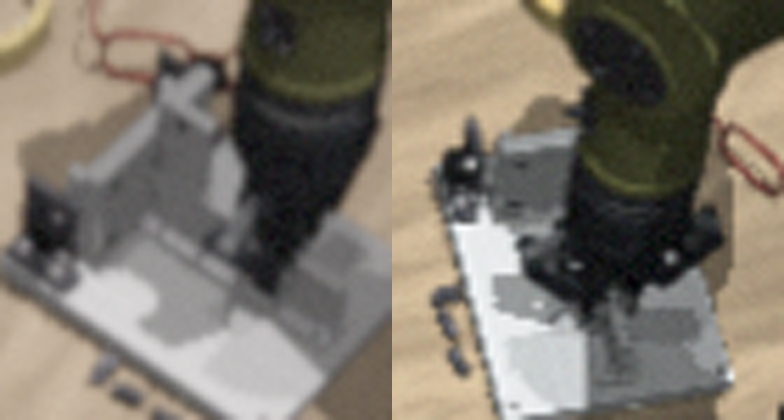

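Call:
play_rows(series=[[[-0.001, 0, 0], 0, 0.0], [[0, 0, 0], 0, 0.0], [[0, 0, 0], 0, 0.0]])

```text
time: 27.48
tool_pos: [0.5065, -0.1898, 0.2148]
tcp_rot: [-179.7, -0.5, 169.4]
wrist_force: [-9.3, 0.9, 11.8]
width: 0.007
```

```bash
python3 loc.py
```

```text
t 27.48 tool local mm [-39.6  -0.4] sq x -17.6 z 0.2148 F local [-9.3 -0.8] Fz 11.8 T [0.44 1.54 0.03] [-179.74   -0.52  169.42]
```

Call:
play_rows(series=[[[-0.001, 0, 0], 0, 0.0], [[0, 0, 0], 0, 0.0], [[0, 0, 0], 0, 0.0]])

```text
time: 27.85
tool_pos: [0.5068, -0.1898, 0.2148]
tcp_rot: [-179.7, -0.6, 169.4]
wrist_force: [-11.1, 2.8, 13.8]
width: 0.007
```

```bash
python3 loc.py
```

```text
t 27.85 tool local mm [-39.3  -0.4] sq x -17.3 z 0.2148 F local [-11.4   0.8] Fz 13.8 T [0.58 1.86 0.01] [-179.72   -0.62  169.42]
```

Call:
play_rows(series=[[[-0.001, 0, -0.0004], 0, 0.0], [[0, 0, 0], 0, 0.0], [[0, 0, 0], 0, 0.0]])

```text
time: 28.22
tool_pos: [0.5071, -0.1899, 0.2148]
tcp_rot: [-179.7, -0.7, 169.4]
wrist_force: [-13.6, 3.5, 12.7]
width: 0.0069
```

```bash
python3 loc.py
```

```text
t 28.23 tool local mm [-39.   -0.4] sq x -17.0 z 0.2148 F local [-14.    0.9] Fz 12.7 T [ 0.66  1.96 -0.01] [-179.72   -0.73  169.43]
```

```bash
python3 snap.py 11;python3 - <<'E'
from h import *
np.set_printoptions(precision=4,suppress=True)
M=np.array([.5455,-.1967]);a=np.radians(-10.6);E=np.array([[np.cos(a),-np.sin(a)],[np.sin(a),np.cos(a)]])
for k in ("scene0","top0","scene11","top11"):
    c=load(k); v,u=np.mgrid[130:270,320:450]; uv=np.c_[u.ravel(),v.ravel()]
    P=depth(c,uv); L=np.c_[(P[:,:2]-M)@E,P[:,2]]
    d=(abs(L[:,0]+.03)<.05)&(abs(L[:,1]-.05)<.02)&(abs(L[:,2]-.024)<.02)
    print(k,"deck z",d.sum(),L[d,2].mean())
    for lo,hi in ((.015,.045),):
        f=(L[:,0]>.02)&(L[:,0]<.06)&(L[:,1]>lo)&(L[:,1]<hi)&(L[:,2]>.042)&(L[:,2]<.098)
        q=L[f]; 
        if len(q)>10: 
            A=np.c_[np.ones(len(q)),q[:,2]-.065,q[:,1]]; 
            w=np.ones(len(q),bool)
            for _ in range(5):
                s=np.linalg.lstsq(A[w],q[w,0],rcond=None)[0]; r=q[:,0]-A@s; w=abs(r)<2.5*np.median(abs(r[w]))+1e-4
            print(" face n",w.sum(),"x at mid",s[0],"slope dx/dz",s[1],"res",r[w].std())
s=load("scene11");crop(s,335,135,45,50,12,"pics/e11.png")
s=load("top11");crop(s,355,180,60,50,12,"pics/f11.png")
E
```

```text
scene0 deck z 357 0.02268568962695546
 face n 40 x at mid 0.0418969169568447 slope dx/dz -0.0816581868298756 res 0.0006447999520975889
top0 deck z 282 0.023272259834911505
 face n 41 x at mid 0.043219826558102234 slope dx/dz -0.07978444446446811 res 0.0016102105749820049
scene11 deck z 349 0.02262381507178116
 face n 65 x at mid 0.04534770049995111 slope dx/dz 0.0044666376791601126 res 0.0012424426491917217
top11 deck z 273 0.023066094987480745
 face n 58 x at mid 0.04294152676828617 slope dx/dz 0.006298622182453584 res 0.002335622864365066
```

View pics/e11.png

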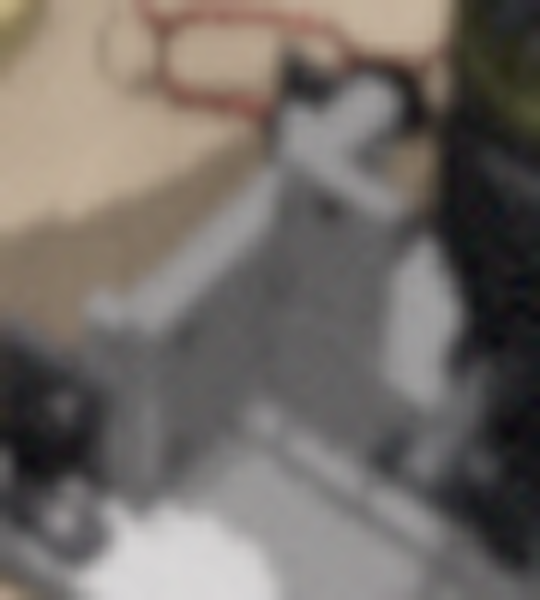

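View pics/f11.png

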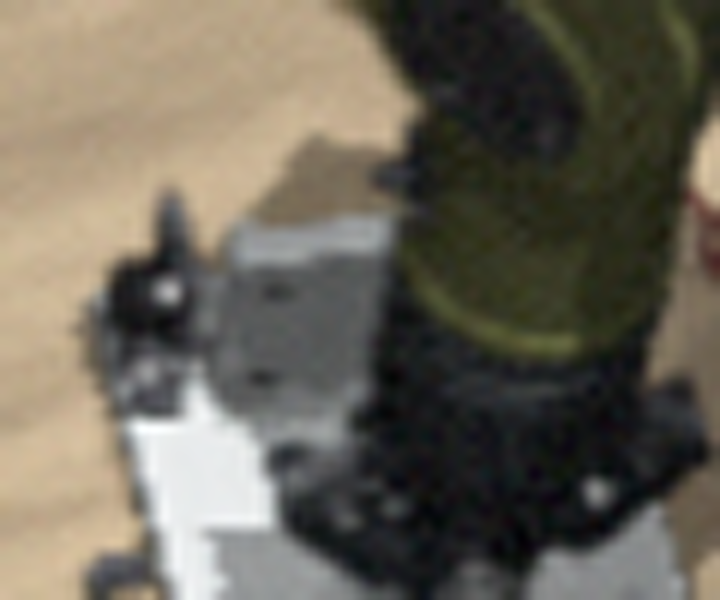

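Call:
play_rows(series=[[[-0.001, 0, 0.0001], 0, 0.0], [[-0.001, 0, 0.0001], 0, 0.0], [[0, 0, 0], 0, 0.0], [[0, 0, 0], 0, 0.0]])

```text
time: 28.82
tool_pos: [0.5077, -0.1899, 0.2148]
tcp_rot: [-179.7, -0.9, 169.4]
wrist_force: [-17.2, 4.0, 18.0]
width: 0.0074
```

```bash
python3 loc.py
```

```text
t 28.82 tool local mm [-38.4  -0.3] sq x -16.4 z 0.2148 F local [-17.6   0.8] Fz 18.0 T [ 0.89  2.77 -0.04] [-179.67   -0.94  169.41]
```

Call:
play_rows(series=[[[-0.001, 0, 0.0001], 0, 0.0], [[0, 0, 0], 0, 0.0], [[0, 0, 0], 0, 0.0]])

```text
time: 29.2
tool_pos: [0.5081, -0.1899, 0.2147]
tcp_rot: [-179.7, -1.0, 169.4]
wrist_force: [-18.1, 4.8, 20.1]
width: 0.0071
```

```bash
python3 loc.py
```

```text
t 29.2 tool local mm [-38.   -0.2] sq x -16.0 z 0.2147 F local [-18.7   1.4] Fz 20.1 T [ 1.01  3.31 -0.1 ] [-179.65   -1.04  169.41]
```

Call:
play_rows(series=[[[0, 0, -0.0003], 0, 0.0], [[0, 0, -0.0003], 0, 0.0], [[0, 0, 0], 0, 0.0], [[0, 0, 0], 0, 0.0]])

```text
time: 29.7
tool_pos: [0.5081, -0.19, 0.2147]
tcp_rot: [-179.7, -1.1, 169.4]
wrist_force: [-17.6, 4.7, 15.2]
width: 0.0074
```

```bash
python3 loc.py
```

```text
t 29.7 tool local mm [-38.   -0.3] sq x -16.0 z 0.2147 F local [-18.1   1.3] Fz 15.2 T [ 0.93  3.06 -0.08] [-179.67   -1.05  169.42]
```

Call:
play_rows(series=[[[0.0005, 0, -0.0001], 0, 0.0], [[0.0005, 0, -0.0001], 0, 0.0], [[0, 0, 0], 0, 0.0], [[0, 0, 0], 0, 0.0], [[0, 0, 0], 0, 0.0]])

```text
time: 30.32
tool_pos: [0.5078, -0.19, 0.2147]
tcp_rot: [-179.7, -1.0, 169.4]
wrist_force: [-14.8, 4.5, 11.2]
width: 0.0076
```

```bash
python3 loc.py; for i in 1 2 3 4; do python3 snap.py 12_$i; done; python3 loc.py; cat > face.py <<'E'
from h import *
import glob,sys
M=np.array([.5455,-.1967]);a=np.radians(-10.6);E=np.array([[np.cos(a),-np.sin(a)],[np.sin(a),np.cos(a)]])
for cam in ("scene","top"):
  Q=[]
  for k in sys.argv[1:]:
    c=load(cam+k); v,u=np.mgrid[130:270,320:450]; P=depth(c,np.c_[u.ravel(),v.ravel()]); L=np.c_[(P[:,:2]-M)@E,P[:,2]]
    f=(L[:,0]>.02)&(L[:,0]<.06)&(L[:,1]>.015)&(L[:,1]<.045)&(L[:,2]>.040)&(L[:,2]<.098); Q.append(L[f])
  q=np.vstack(Q); A=np.c_[np.ones(len(q)),q[:,2]-.065,q[:,1]-.03]; w=np.ones(len(q),bool)
  for _ in range(6):
    s=np.linalg.lstsq(A[w],q[w,0],rcond=None)[0]; r=q[:,0]-A@s; w=abs(r)<2.5*np.median(abs(r[w]))+1e-4
  cov=np.linalg.inv(A[w].T@A[w])*r[w].var()
  print(cam,w.sum(),"x",s[0].round(4),"slope",s[1].round(4),"+-",np.sqrt(cov[1,1]).round(4),"yawslope",s[2].round(4))
E
python3 face.py 12_1 12_2 12_3 12_4; python3 face.py 0; python3 - <<'E'
from h import *
s=load("scene12_1");t=load("top12_1")
cv2.imwrite("pics/s12.png",s["image"][:,:,::-1])
crop(s,335,135,45,50,12,"pics/e12.png")
E
```

```text
t 30.32 tool local mm [-38.3  -0.4] sq x -16.3 z 0.2147 F local [-15.3   1.7] Fz 11.2 T [ 0.82  2.68 -0.06] [-179.69   -0.96  169.41]
t 30.73 tool local mm [-38.2  -0.4] sq x -16.2 z 0.2148 F local [-14.7   0.4] Fz 11.2 T [ 0.8   2.7  -0.02] [-179.69   -0.95  169.41]
scene 232 x 0.0463 slope 0.0084 +- 0.0047 yawslope 0.0001
top 239 x 0.046 slope 0.0053 +- 0.0088 yawslope -0.0291
scene 39 x 0.0432 slope -0.0745 +- 0.0061 yawslope 0.0516
top 41 x 0.0428 slope -0.0503 +- 0.0165 yawslope -0.016
```

View pics/s12.png

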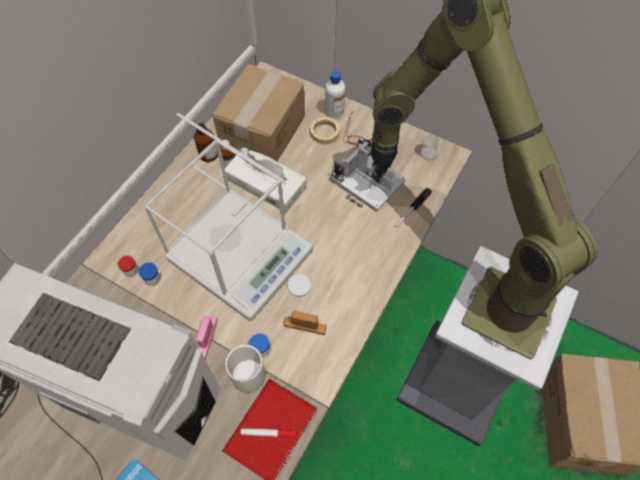

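View pics/e12.png

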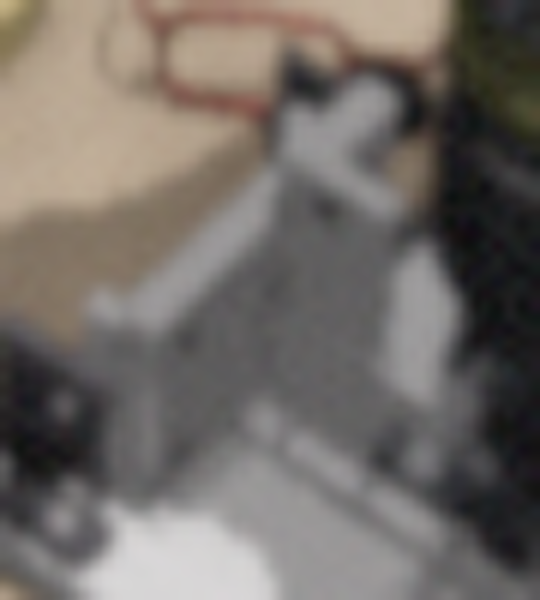

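Call:
play_rows(series=[[[0.0004, 0, 0.0001], 0, 0.0], [[0.0004, 0, 0.0001], 0, 0.0], [[0, 0, 0], 0, 0.0], [[0, 0, 0], 0, 0.0], [[0, 0, 0], 0, 0.0], [[0, 0, 0], 0, 0.0], [[0, 0, 0], 0, 0.0], [[0, 0, 0], 0, 0.0], [[0, 0, 0], 0, 0.0], [[0, 0, 0], 0, 0.0]])

```text
time: 31.98
tool_pos: [0.5076, -0.19, 0.2147]
tcp_rot: [-179.7, -0.9, 169.4]
wrist_force: [-13.5, 4.1, 11.4]
width: 0.0072
```

```bash
python3 loc.py; for i in 1 2 3 4 5 6; do python3 snap.py 13_$i; done; python3 loc.py; python3 face.py 13_1 13_2 13_3 13_4 13_5 13_6
```

```text
t 31.98 tool local mm [-38.5  -0.4] sq x -16.5 z 0.2147 F local [-14.    1.5] Fz 11.4 T [ 0.75  2.52 -0.03] [-179.7    -0.87  169.41]
t 32.58 tool local mm [-38.5  -0.4] sq x -16.5 z 0.2148 F local [-14.    0.6] Fz 10.1 T [ 0.68  2.5  -0.05] [-179.7    -0.87  169.41]
scene 310 x 0.046 slope -0.0005 +- 0.0033 yawslope 0.0053
top 334 x 0.0461 slope 0.021 +- 0.0065 yawslope -0.0583
```

View pics/c13_6.png

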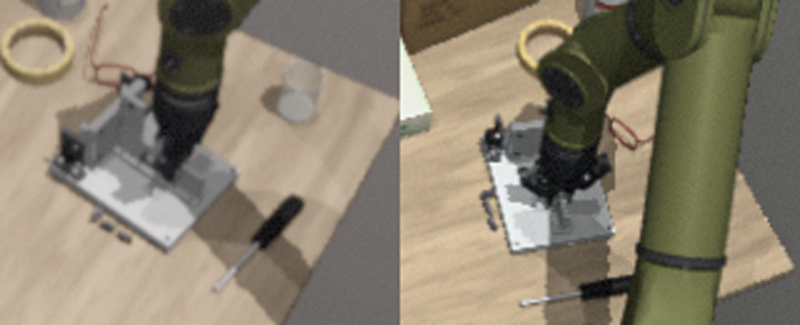

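```bash
python3 -c "
from rig import close_job
print(close_job())"
```

```text
the job is handed in; nothing more can be done
None
```

I handed the job in at 32.6 s with the square still held pressed in the corner.

**What was done:**
- I wiped the three chips off the deck's left (+y) side with the wooden scraper. They lie on the table beside the mount.
- I stood the scraper back on the table, close to where it was.
- I set the square flat on the deck, pointing at the upright, and slid it back until the heel stopped in the corner.

**Last checks:**
- **Final push:** it was steady at about 14 N back and 10 to 11 N down. The computed centre of pressure lies within the stock's length, so the stock should be flat on the deck.
- **Heel:** the heel came out at about x = 46 mm in the mount's frame, against the upright's face measured at 46 mm and a nominal 45 mm.
- **Upright:** from depth, the scene camera gives a lean of 0.000 ± 0.003 rad, against about 0.08 at the start. The noisier top view disagreed, at about -0.02 ± 0.007. I trusted the scene view and the contact forces.
- **Other things:** nothing else looked moved in the last pictures.

**Not as planned:**
- I gripped the square at about x = -22 mm instead of -30 mm, because wrist joint 6 was at its limit.
- The tool tilts about 0.9° under the push. I could not see directly whether the square tilts with it; the force check suggests it does not.

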